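# Pack the seasoning tins into the food tub and close its lid

## Robot

A 6-joint arm with a two-finger parallel gripper is mounted at the origin on the work surface. World frame = base frame: x ahead of the robot, y to its left, z up, the work surface at z = 0. Lengths are in m, angles in degrees, forces in N, time in s.
With the tool pointing down it reaches from about 0.4 to 0.825 m from the base axis. Payload 7 kg.
Tool frame: the origin (TCP) lies midway between the tips of the shut fingers; the grasp point (between the pads) lies 19 mm behind it (ctrl.grip_point_offset is the distance from the TCP to the grasp point, in m); x points along the fingers, y is the direction in which the jaws open and shut, and the axes are right-handed (so a half turn about x gives the same grasp; the last joint's range is limited). The gripper opens to 88 mm and grips with 3 to 60 N. Pads are 19 mm wide; open, the fingers measure 130 mm over their backs; the gripper's body (78 mm by 193 mm) begins 47 mm behind the grasp point.
Start: joints at [86.694, 20.546, 0.682, 0, -70.136, -16.507], TCP at [0.229, 0.635, 0.227] pointing down, gripper open.
Joint ranges: [-176.03, 176.03], [-82.01, 121.73], [-58.28, 71.71], [-173.87, 95.51], [-174.79, -0.11], [-173.66, 173.66]. Speed limits (degrees/s): [136.94, 136.94, 172.46, 180, 180, 180].

## Interface

Orientations are given as [roll, pitch, yaw] about the fixed x, y, z axes, in that order (R = Rz(yaw) Ry(pitch) Rx(roll)).
In Python, from plant import ctrl gives the robot as it stands.
- The arm moves only by the tool drive_tool, never from a script. Its argument "plan" is a list of rows, each a list of 3 entries, a list of its own where there are three numbers: the shift along the tool's x, y, z in m, then the turn, a rotation vector about the tool's x, y, z in degrees, then the opening, from 0 (shut) to 1 (fully open). In form: [[[dx, dy, dz], [wx, wy, wz], grip], ...]. A call has 1 to 20 rows; each row is the pose to reach, as a shift and turn from the pose measured when the call began, along the tool's axes at that moment; what a row does not reach only later rows make up. A row lasts 1/12 s, in which the tool goes at most 41.7 mm and 7.16 degrees, less where a joint would pass 70% of its speed; a pose out of reach is approached as far as the arm can. A call with a gripper value outside its range is refused whole. The fingers move at their own pace and stop on an object; the grip force is fixed at half the most. Time passes only in rows, so rows that repeat a pose let the fingers close. It gives the time, the measured TCP pose, the force and the opening at its end, in the units of the state.
- ctrl.get_obs(): the state, without advancing time (a new reading comes with each control period).
- ctrl.snapshot(name): name is "scene" or "top" or "wrist"; returns the picture (384x512x3 uint8, blue, green, red); there is no depth.
- ctrl.get_calibration(name): a dict with "fx", "fy", "cx", "cy" (pixels), "R" (3x3) and "t" (3): a world point X has camera coordinates R X + t. Camera axes: x right, y down, z forward; pixel columns grow to the right and rows downward; lengths in m; the calibration is good to about 2 mm. A picture is of the moment at which its call begins: read the wrist's pose just before it. get_calibration takes no time and is no camera call; for the wrist camera it gives the pose at the moment of the call.
- ctrl.close_job(): hands the job in, once; it reports no verdict.
Trained networks look in the newest picture that a camera, given by its name, has taken for a name from the list of things; names that differ only in an ending like _2 or _b are one class to them, and where a whole thing is asked for, a point or a joint stands for the part that bears it (a point fixed in the world has none). Each returns a list of dicts, best first, with "confidence" (0 to 1); they miss things now and then, are a little off and sometimes report something else, mostly with a low value. They report only what shows in the picture. A call takes as long as a camera call.
- ctrl.cut_out(camera, name): "pixels" (384x512 bool, what is visible of it) and "pixel" ([column, row] in pixels, amid what is visible of it).
- ctrl.landmark_of(camera, name): "pixel" ([column, row] in pixels: a listed point, or the origin of a listed thing).
The state is a dict: "clock": time; "joint_pos": joint angles; "qvel": joint speeds; "tau": joint torques, N m; "tool_pos": TCP position; "orientation": TCP orientation; "force": force on the tool from outside, world axes, zero at the start; "moment": the same for the moment, N m; "opening": finger opening in m.
Only numpy, scipy, OpenCV 4.12 (cv2) and the standard library are available. Lean on these libraries where they do the work, as an engineer would, in place of code of your own. Each camera call takes 0.05 s, during which the arm holds its last target. There are 200 camera calls.

## Task

Swing both flaps of the cardboard carton back outwards, well past upright, then move every seasoning tin from the carton into the white tub. Then put the blue lid on the tub and press it down until both green clips have snapped over its edges. Leave the bowl, the oil bottle and the mug alone.

Things in the scene. Friction and masses are not known exactly. Their poses are not given: they have to be found in the camera images.
- carton: Cardboard carton with two hinged top flaps; does not move. 144 (x) by 200 (y) mm outside, 62 high, walls and floor 4 thick. Origin at the centre of its underside, z up. The flaps hinge along its top edges at x = -71 and x = +71 mm (height 62). The tins stand in it upright in two rows (x = -28, +28) of three places (y = -56, 0, +56), some empty.
- flap_near (a joint): Flap hinged on the carton's -x top edge: 58 mm from hinge to free edge, 186 wide along y, 3 thick. Angle in rad: 0 = flat over the carton, 1.57 = upright, 2.7 = folded right back outwards (stop). Starts ajar at 0.6 to 1.0, leaving a gap of 45 mm or more between the two free edges; moves lightly (0.5 N), stays where it is left.
- flap_far (a joint): The like flap hinged on the carton's +x top edge; same size and same sense of angle.
- tub: White open food tub on a non-slip mat; does not move. 148 (x) by 204 (y) mm outside, 72 high, walls and floor 4 thick (140 by 196 inside). Origin at the centre of its underside, z up. Mid-way along its -x and +x sides stand green sprung clips, 40 wide, 114 high; sloping noses lean in over the rim to 72 mm from the middle (nose underside at height 79).
- clip_near (a joint): Sprung clip on the tub's -x side, hinged at height 45 mm, 85 mm from the middle. Angle in rad: 0 = at rest, 0.2 to 0.3 when bent outwards by the passing lid's edge; springs back to 0 once the lid's plate is below its nose. A lid laid on the tub rests on the clips' slopes; pressing down on its middle with roughly 5 to 20 N snaps both clips over it.
- clip_far (a joint): The like clip on the tub's +x side.
- lid_handle (a point): Centre of the white bar handle of the blue lid. Bar 16 mm thick along the lid's x, 70 long along y, 22 high. Under it a plate 156 x 212 x 5 mm (top 11 mm below this point), under that a plug 12 deep (134 x 190, lower half 122 x 178) for the tub's mouth, either way round. 160 g. Flat on the counter this point is 28 mm up; resting on the clips 103 to 118, fully home 88 mm above the tub's underside.
- tin1_mid (a point): Centre (half-way up) of the red seasoning tin: square, 30 x 30 mm, 44 high, with a round steel cap 25 across and 8 high on top (52 mm in all along its z); 60 g. May be absent.
- tin2_mid (a point): Centre (half-way up) of the yellow seasoning tin: square, 30 x 30 mm, 44 high, with a round steel cap 25 across and 8 high on top (52 mm in all along its z); 60 g. May be absent.
- tin3_mid (a point): Centre (half-way up) of the green seasoning tin: square, 30 x 30 mm, 44 high, with a round steel cap 25 across and 8 high on top (52 mm in all along its z); 60 g. May be absent.
- tin4_mid (a point): Centre (half-way up) of the blue seasoning tin: square, 30 x 30 mm, 44 high, with a round steel cap 25 across and 8 high on top (52 mm in all along its z); 60 g. May be absent.
- tin5_mid (a point): Centre (half-way up) of the orange seasoning tin: square, 30 x 30 mm, 44 high, with a round steel cap 25 across and 8 high on top (52 mm in all along its z); 60 g. May be absent.
- tin6_mid (a point): Centre (half-way up) of the white seasoning tin: square, 30 x 30 mm, 44 high, with a round steel cap 25 across and 8 high on top (52 mm in all along its z); 60 g. May be absent.
- bowl: Bystander: steel mixing bowl, 110 mm across, 50 high; origin at its foot. Leave it alone.
- oil: Bystander: amber oil bottle, 60 mm across, 190 high; origin at its foot. Leave it alone.
- mug: Bystander: white mug, 80 mm across, 90 high; origin at its foot. Leave it alone.

How it is judged (in metres and radians):
On the way, in this order (a step that is already met when the one before it is completed fails the run):
1. both carton flaps are swung back past upright (value of joint each of flap_near, flap_far above 1.8 rad), for 0.2 s.
2. every tin is down in the tub (x of tin1_mid in the frame of tub between -0.07 and 0.07 m and y of tin1_mid in the frame of tub between -0.098 and 0.098 m and z of tin1_mid in the frame of tub between 0 and 0.045 m and x of tin2_mid in the frame of tub between -0.07 and 0.07 m and y of tin2_mid in the frame of tub between -0.098 and 0.098 m and z of tin2_mid in the frame of tub between 0 and 0.045 m and x of tin3_mid in the frame of tub between -0.07 and 0.07 m and y of tin3_mid in the frame of tub between -0.098 and 0.098 m and z of tin3_mid in the frame of tub between 0 and 0.045 m and x of tin4_mid in the frame of tub between -0.07 and 0.07 m and y of tin4_mid in the frame of tub between -0.098 and 0.098 m and z of tin4_mid in the frame of tub between 0 and 0.045 m and x of tin5_mid in the frame of tub between -0.07 and 0.07 m and y of tin5_mid in the frame of tub between -0.098 and 0.098 m and z of tin5_mid in the frame of tub between 0 and 0.045 m and x of tin6_mid in the frame of tub between -0.07 and 0.07 m and y of tin6_mid in the frame of tub between -0.098 and 0.098 m and z of tin6_mid in the frame of tub between 0 and 0.045 m), for 0.3 s.
3. the lid is home on the tub and both clips have snapped over it (horizontal distance between lid_handle and tub below 0.01 m and z of lid_handle in the frame of tub between 0.084 and 0.0905 m and angle between lid_handle's own z axis and vertical below 0.05 rad and value of joint each of clip_near, clip_far below 0.06 rad), for 0.3 s.
At the end, for the whole second after the job is handed in: Every tin present is inside the tub (its centre under 45 mm above the tub's underside); the lid lies level (0.05 rad) and still on the rim, its middle within 10 mm of the tub's and no more than 2.5 mm above fully home, with both clips back within 0.06 rad of rest (all of step 2 and all of step 3 and linear speed of lid below 0.02 m/s); the robot touches nothing.
It fails at once if the bowl is shifted more than 30 mm or knocked over (distance of bowl from where it was at the start of the episode above 0.03 m or angle between bowl's own z axis and vertical above 0.5 rad).
It fails at once if the oil is shifted more than 30 mm or knocked over (distance of oil from where it was at the start of the episode above 0.03 m or angle between oil's own z axis and vertical above 0.5 rad).
It fails at once if the mug is shifted more than 30 mm or knocked over (distance of mug from where it was at the start of the episode above 0.03 m or angle between mug's own z axis and vertical above 0.5 rad).
Of tin1, tin2, tin3, tin4, tin5, tin6 only 3 to 6 are there at a start; the rules pass over those that are not, and their reading is None.
At some moment in a run one of lid may be knocked a few centimetres aside while the robot is not near it.
Once in a run the grip may slacken for a moment while it holds something.
It also fails if it takes over 210 s, if anything falls off the work surface, if the arm or the gripper's body presses on something with over 40 N, if the wrist force passes 120 N, or if a joint passes its speed limit or range.

## Working session

There is one attempt and no reset: what is moved stays moved. The work goes in short steps, Python scripts to look and compute and a tool call to move; the robot and the scene stay as the last step left them, time stands still between calls to the robot, and variables do not carry over. Pictures are saved under pics/ and viewed, about 12 in all and at most 16, crops included, and the job is handed in when it is done.

Besides the shell and the picture viewer there is one more tool, called after "Emit:" as name(argument=value, ...) on one line, values as JSON. drive_tool: Moves the arm, as the interface text tells. Its arguments: {"type":"object","properties":{"plan":{"type":"array","items":{"type":"array"}}},"required":["plan"]}

```bash
ls; mkdir -p pics
cat > h.py <<'E'
import numpy as np, cv2
from plant import ctrl
from scipy.spatial.transform import Rotation as Rn
def ray(cal,px):
    d=np.array([(px[0]-cal['cx'])/cal['fx'],(px[1]-cal['cy'])/cal['fy'],1.0])
    R=np.array(cal['R']);t=np.array(cal['t'])
    return -R.T@t, R.T@d
def at_z(cal,px,z):
    o,d=ray(cal,px); return o+d*(z-o[2])/d[2]
def tri(obs):
    A=np.zeros((3,3));b=np.zeros(3)
    for cal,px in obs:
        o,d=ray(cal,px);d=d/np.linalg.norm(d);P=np.eye(3)-d[:,None]*d; A+=P;b+=P@o
    return np.linalg.solve(A,b)
def proj(cal,X):
    c=np.array(cal['R'])@np.array(X)+np.array(cal['t']); return np.array([c[0]/c[2]*cal['fx']+cal['cx'],c[1]/c[2]*cal['fy']+cal['cy']])
def toolR(ob=None):
    ob=ob or ctrl.get_obs(); return Rn.from_euler('xyz',ob['orientation'],degrees=True).as_matrix()
def shift(target):
    ob=ctrl.get_obs(); return toolR(ob).T@(np.array(target)-np.array(ob['tool_pos']))
E
python3 - <<'E'
from h import *
ob=ctrl.get_obs(); print(ob); print(toolR().round(3))
names=['carton','flap_near','flap_far','tub','lid_handle','clip_near','clip_far','bowl','oil','mug']+['tin%d_mid'%i for i in range(1,7)]
C={}
for c in ['scene','top']:
    im=ctrl.snapshot(c); C[c]=ctrl.get_calibration(c); cv2.imwrite(f'pics/{c}0.png',im)
    o,_=ray(C[c],(0,0)); print(c,'cam at',o.round(3))
L={}
for n in names:
    for c in ['scene','top']:
        r=ctrl.landmark_of(c,n); L[n,c]=r[0] if r else None
    a,b=L[n,'scene'],L[n,'top']
    s=n+' '
    for x in(a,b): s+=(f"{np.round(x['pixel'],0)} {x['confidence']:.2f} " if x else 'None ')
    if a and b: s+=str(tri([(C['scene'],a['pixel']),(C['top'],b['pixel'])]).round(3))
    print(s)
a=cv2.imread('pics/scene0.png');b=cv2.imread('pics/top0.png')
E
```

```text
pics
{'clock': 0.0, 'joint_pos': array([ 8.66955234e+01,  2.05900639e+01,  6.32149939e-01, -1.85666765e-02,
       -7.01364318e+01, -1.65062696e+01]), 'qvel': array([ 0.01955745, -0.0601402 , -0.02397404,  0.05762215,  0.04417725,
        0.01870621]), 'tau': array([ 3.70825786e-03, -5.82717776e+01,  2.93049842e+01,  6.99722797e+00,
        6.87510154e-03, -1.50496826e-04]), 'tool_pos': array([0.22864227, 0.63456009, 0.22563073]), 'orientation': array([  96.02652313,   89.90405281, -103.79054607]), 'force': array([-0.06868596, -0.28372214, -0.27096038]), 'moment': array([-0.0101727 , -0.00549217, -0.07459094]), 'opening': 0.08766912322981284}
[[-0.    -0.339 -0.941]
 [-0.002 -0.941  0.339]
 [-1.     0.002 -0.   ]]
scene cam at [ 1.049 -0.668  0.736]
top cam at [0.428 0.003 0.964]
carton [299. 138.] 0.79 [139. 251.] 0.72 [0.466 0.313 0.   ]Traceback (most recent call last):
  File "<stdin>", line 11, in <module>
ValueError: it knows: bowl, carton, lid_handle, mug, oil, tin1_mid, tin2_mid, tin3_mid, tin4_mid, tin5_mid, tin6_mid, tub
```

Run:
```python
from h import *
names=['tub','lid_handle','bowl','oil','mug']+['tin%d_mid'%i for i in range(1,7)]
C={c:ctrl.get_calibration(c) for c in ['scene','top']}
L={}
for n in names:
    for c in ['scene','top']:
        r=ctrl.landmark_of(c,n); L[n,c]=r[0] if r else None
    a,b=L[n,'scene'],L[n,'top']
    s=n+' '
    for x in(a,b): s+=(f"{np.round(x['pixel'],0)} {x['confidence']:.2f} " if x else 'None ')
    if a and b: s+=str(tri([(C['scene'],a['pixel']),(C['top'],b['pixel'])]).round(3))
    print(s)
```

```text
tub [146. 273.] 0.62 [397. 240.] 0.57 [ 0.489 -0.321 -0.01 ]
lid_handle [265. 196.] 0.84 [263. 199.] 0.72 [0.579 0.002 0.038]
bowl [281. 297.] 0.89 [346. 136.] 0.86 [ 0.756 -0.203 -0.005]
oil [365. 199.] 0.88 [192. 136.] 0.79 [ 0.756  0.192 -0.011]
mug [375. 182.] 0.91 [166. 137.] 0.56 [ 0.751  0.258 -0.   ]
tin1_mid [277. 129.] 0.64 None 
tin2_mid [295. 127.] 0.40 [130. 260.] 0.56 [0.442 0.327 0.022]
tin3_mid [300. 120.] 0.37 [108. 256.] 0.50 [0.445 0.369 0.031]
tin4_mid None [112. 232.] 0.49 
tin5_mid None None 
tin6_mid [302. 122.] 0.33 None
```

View pics/scene0.png

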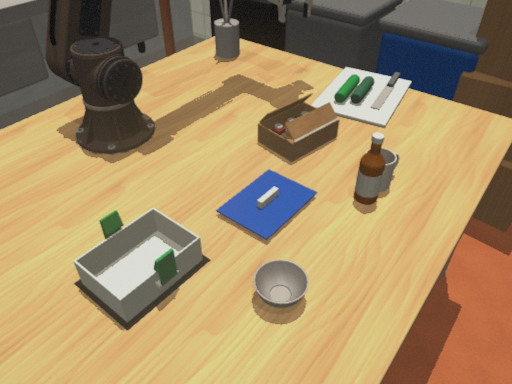

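View pics/top0.png

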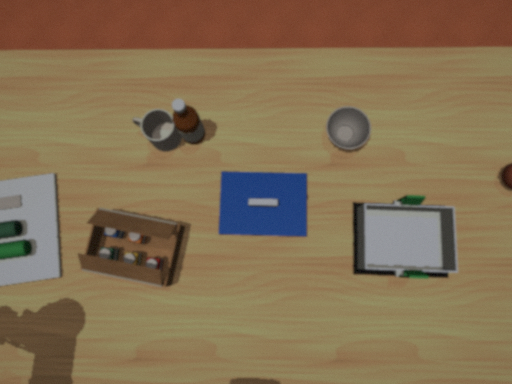

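The scene view shows the carton (~300,135) with ajar flaps, the lid (268,203) and the tub (145,265). The top view shows the carton at (133,246) with 5 tin caps, at about -9° yaw. The tub at (405,240) and the lid at (263,203) are nearly square to the axes. The network positions agree with this. Next I move above the carton for a close wrist view.

```bash
cat >> h.py <<'E'
def go(target,yaw,pr=True):
    """shift & rotvec (tool axes) to TCP target, x down, jaw axis along world y turned by yaw deg (nearest sign)"""
    ob=ctrl.get_obs(); R=toolR(ob)
    best=None
    for s in (1,-1):
        y=s*np.array([-np.sin(np.radians(yaw)),np.cos(np.radians(yaw)),0]); x=np.array([0,0,-1.]); D=np.c_[x,y,np.cross(x,y)]
        w=Rn.from_matrix(R.T@D).as_rotvec(degrees=True)
        if best is None or np.linalg.norm(w)<np.linalg.norm(best): best=w
    d=R.T@(np.array(target)-np.array(ob['tool_pos']))
    if pr: print('shift',d.round(4),'turn',best.round(2))
    return d,best
E
python3 - <<'E'
from h import *
go([.44,.33,.34],-9.4)
o,d=ray(ctrl.get_calibration('wrist'),(256,192)); ob=ctrl.get_obs()
print('wristcam in tool',(toolR().T@(o-ob['tool_pos'])).round(3),'dir',(toolR().T@d).round(3), ctrl.get_calibration('wrist')['fx'],ctrl.get_calibration('top')['fx'])
E
```

```text
shift [-0.1135  0.2154 -0.3021] turn [-10.41   0.    -0.  ]
wristcam in tool [-0.159 -0.    -0.078] dir [ 0.957 -0.004  0.289] 289.6468066710191 393.12101092310763
```

Emit:
drive_tool(plan=[[[-0.01,0.017,-0.033],[-1,0,0],1],[[-0.02,0.034,-0.066],[-2,0,0],1],[[-0.03,0.05,-0.1],[-3,0,0],1],[[-0.04,0.068,-0.133],[-4,0,0],1],[[-0.05,0.086,-0.166],[-5,0,0],1],[[-0.06,0.103,-0.2],[-6,0,0],0.5],[[-0.07,0.12,-0.233],[-7,0,0],0],[[-0.08,0.138,-0.266],[-8,0,0],0],[[-0.09,0.155,-0.3],[-9,0,0],0],[[-0.1,0.172,-0.333],[-10,0,0],0],[[-0.114,0.197,-0.381],[-10.4,0,0],0],[[-0.114,0.197,-0.381],[-10.4,0,0],0],[[-0.114,0.197,-0.381],[-10.4,0,0],0]])

```text
clock: 2.38
tool_pos: [0.5228, 0.318, 0.3419]
orientation: [-145.8, 89.9, 24.5]
force: [0.4, -0.3, 0.4]
opening: 0.0397
```

Run:
```python
from h import *
ob=ctrl.get_obs(); print(ob['tool_pos'],ob['orientation'],ob['clock'])
cal=ctrl.get_calibration('wrist'); im=ctrl.snapshot('wrist'); cv2.imwrite('pics/w1.png',im)
for n in ['carton']+['tin%d_mid'%i for i in range(1,7)]:
    for r in ctrl.landmark_of('wrist',n)[:2]:
        print(n,np.round(r['pixel'],1),round(r['confidence'],2),at_z(cal,r['pixel'],0 if n=='carton' else .03).round(3))
```

```text
[0.52283131 0.31804817 0.34187381] [-145.83854717   89.89002968   24.53351832] 2.3833
carton [267.7 184.8] 0.77 [0.462 0.31  0.   ]
tin1_mid [297.5 203.9] 0.6 [0.428 0.264 0.03 ]
tin2_mid [269.8 201.4] 0.95 [0.441 0.311 0.03 ]
tin3_mid [233.2 202.4] 0.92 [0.449 0.373 0.03 ]
tin4_mid [232.  167.3] 0.5 [0.51  0.363 0.03 ]
tin5_mid [265.3 169.5] 0.42 [0.497 0.309 0.03 ]
```

View pics/w1.png

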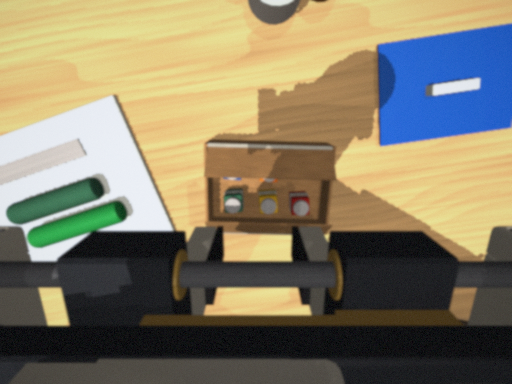

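The wrist view shows the far flap (rows 143–180), open at the near side, and the near row with caps green (233,202), yellow (269,202) and red (300,204). Two more caps are under the far flap. This puts the carton at about (0.465, 0.312) with yaw about -10.5°.

Run:
```python
from h import *
go([.465,.312,.2],-10.5); go([.465,.312,.08],-10.5)
for r in (90,180): print(at_z(ctrl.get_calibration('wrist'),(270,180),.1))
```

```text
shift [0.1404 0.0181 0.0526] turn [ 1.17  0.01 -0.01]
shift [0.2604 0.018  0.0525] turn [ 1.17  0.01 -0.01]
[0.49298373 0.30733543 0.1       ]
[0.49298373 0.30733543 0.1       ]
```

Emit:
drive_tool(plan=[[[0.035,0.005,0.012],[0.3,0,0],0],[[0.07,0.01,0.025],[0.6,0,0],0],[[0.105,0.015,0.04],[1.2,0,0],0],[[0.14,0.018,0.05],[1.2,0,0],0],[[0.16,0.018,0.05],[1.2,0,0],0],[[0.18,0.018,0.05],[1.2,0,0],0],[[0.2,0.018,0.05],[1.2,0,0],0],[[0.22,0.018,0.05],[1.2,0,0],0],[[0.24,0.018,0.05],[1.2,0,0],0],[[0.26,0.018,0.05],[1.2,0,0],0],[[0.26,0.018,0.05],[1.2,0,0],0]])

```text
clock: 3.7
tool_pos: [0.4653, 0.3102, 0.0766]
orientation: [55.5, 89.6, -135.1]
force: [-0.4, -0.4, 0.3]
opening: 0.0006
```

Emit:
drive_tool(plan=[[[0,0,0.012],[0,0,0],0],[[0,0,0.024],[0,0,0],0],[[0,0,0.036],[0,0,0],0],[[0,0,0.048],[0,0,0],0],[[0,0,0.06],[0,0,0],0],[[0,0,0.072],[0,0,0],0],[[0,0,0.085],[0,0,0],0],[[0,0,0.09],[0,0,0],0],[[0,0,0.09],[0,0,0],0],[[0,0,0.09],[0,0,0],0]])

```text
clock: 4.53
tool_pos: [0.3765, 0.3271, 0.0776]
orientation: [52.1, 89.7, -138.4]
force: [-1.2, 0.2, 5.1]
opening: 0.0002
```

Emit:
drive_tool(plan=[[[0,0,-0.03],[0,0,0],0],[[0,0,-0.06],[0,0,0],0],[[0,0,-0.09],[0,0,0],0],[[0,0,-0.105],[0,0,0],0],[[0,0,-0.12],[0,0,0],0],[[0,0,-0.135],[0,0,0],0],[[0,0,-0.15],[0,0,0],0],[[0,0,-0.165],[0,0,0],0],[[0,0,-0.178],[0,0,0],0],[[0,0,-0.178],[0,0,0],0],[[0,0,-0.178],[0,0,0],0]])

```text
clock: 5.45
tool_pos: [0.552, 0.2945, 0.0764]
orientation: [51.8, 89.6, -138.7]
force: [-0.7, 0.1, 0.2]
opening: 0.0003
```

Emit:
drive_tool(plan=[[[-0.03,0,0.02],[0,0,0],0],[[-0.06,0,0.04],[0,0,0],0],[[-0.09,0,0.06],[0,0,0],0],[[-0.13,0,0.06],[0,0,0],0.4],[[-0.17,0,0.06],[0,0,0],0.4],[[-0.2,0,0.06],[0,0,0],0.4],[[-0.2,0,0.06],[0,0,0],0.4]])

```text
clock: 6.03
tool_pos: [0.4957, 0.3082, 0.2848]
orientation: [-132.3, 89.7, 37.3]
force: [0.5, 0.9, 1.1]
opening: 0.0219
```

```bash
cat > look.py <<'E'
from h import *
import sys
cal=ctrl.get_calibration('wrist'); im=ctrl.snapshot('wrist'); cv2.imwrite(f'pics/{sys.argv[1]}.png',im)
for n in ['carton']+['tin%d_mid'%i for i in range(1,7)]:
    for r in ctrl.landmark_of('wrist',n)[:2]:
        m=''
        if n!='carton':
            c=[k for k in ctrl.cut_out('wrist',n) if k['confidence']>.3]
            if c: m=(np.round(c[0]['pixel'],1),c[0]['pixels'].sum(),round(c[0]['confidence'],2))
        print(n,np.round(r['pixel'],1),round(r['confidence'],2),at_z(cal,r['pixel'],0 if n=='carton' else .03).round(3),m)
E
python3 look.py w2
```

```text
carton [258.  173.4] 0.75 [0.472 0.313 0.   ] 
tin1_mid [295.6 200.3] 0.92 [0.428 0.263 0.03 ] (array([295.8, 198.4]), np.int64(602), 0.76)
tin2_mid [258.7 197.3] 0.57 [0.443 0.317 0.03 ] (array([260. , 195.8]), np.int64(538), 0.75)
tin3_mid [223.4 194.4] 0.61 [0.457 0.368 0.03 ] (array([222.4, 196.6]), np.int64(568), 0.76)
tin4_mid [220.9 159.9] 0.96 [0.508 0.36  0.03 ] (array([220.7, 158.4]), np.int64(597), 0.84)
tin5_mid [262.2 162.1] 0.56 [0.494 0.302 0.03 ] (array([258.2, 162.3]), np.int64(525), 0.77)
```

View pics/w2.png

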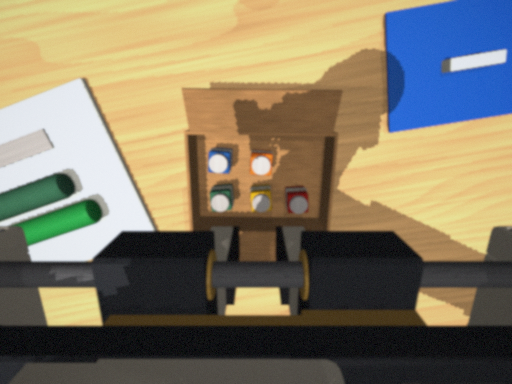

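Both flaps lie open, with the far one at rows 88–133. Five caps show: blue (219,163), orange (261,165), green (220,202), yellow (262,202) and red (297,203). I'll fit the 2x3 lattice to these and check the near flap in the top view.

Run:
```python
from h import *
from scipy.optimize import least_squares
cal=ctrl.get_calibration('wrist')
caps={'blue':((219,162.5),(28,56)),'orange':((261,165),(28,0)),'green':((220,202),(-28,56)),'yellow':((262,202.5),(-28,0)),'red':((297.5,203),(-28,-56))}
W={k:at_z(cal,p,.056) for k,(p,_) in caps.items()}
def T(q,l): a=np.radians(q[2]); return np.array([q[0]+(l[0]*np.cos(a)-l[1]*np.sin(a))/1e3,q[1]+(l[0]*np.sin(a)+l[1]*np.cos(a))/1e3])
f=lambda q:np.concatenate([T(q,caps[k][1])-W[k][:2] for k in caps])
s=least_squares(f,[.465,.312,-10],x_scale=[.01,.01,1]); print(s.x,(f(s.x)*1e3).round(1))
for k in caps: print(k,W[k].round(4),T(s.x,caps[k][1]).round(4))
t=ctrl.snapshot('top'); cv2.imwrite('pics/t2.png',np.hstack([cv2.resize(t[180:310,50:210],None,fx=2.5,fy=2.5,interpolation=3),cv2.resize(t[180:310,340:480],None,fx=2.5,fy=2.5,interpolation=3)]))
for i in range(1,6):
    r=ctrl.landmark_of('top',f'tin{i}_mid')
    if r: print(i,at_z(ctrl.get_calibration('top'),r[0]['pixel'],.03).round(4),r[0]['confidence'])
```

```text
[  0.46842594   0.30534485 -11.67205242] [ 0.2  0.4  2.4 -0.4 -0.4  0.9 -0.3  2.9 -1.8 -3.8]
blue [0.507  0.3541 0.056 ] [0.5072 0.3545]
orange [0.4934 0.3    0.056 ] [0.4958 0.2997]
green [0.4528 0.365  0.056 ] [0.4523 0.3659]
yellow [0.4413 0.3081 0.056 ] [0.441 0.311]
red [0.4315 0.26   0.056 ] [0.4297 0.2562]
1 [0.4305 0.271  0.03  ] 0.64
2 [0.4385 0.3204 0.03  ] 0.63
3 [0.4435 0.3722 0.03  ] 0.51
4 [ 0.7386 -0.2011  0.03  ] 0.52
5 [0.4946 0.3112 0.03  ] 0.8
```

View pics/t2.png

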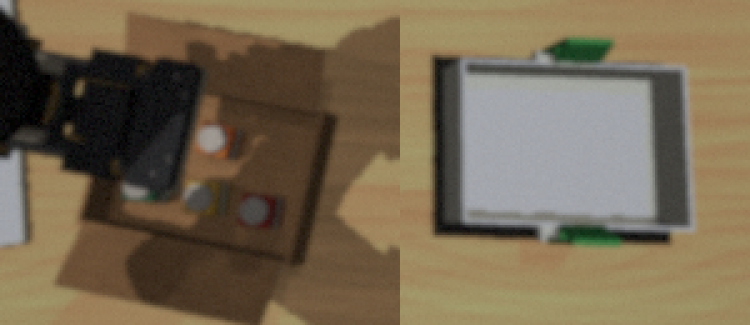

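Run:
```python
from h import *
c=ctrl.get_calibration('top'); w=ctrl.get_calibration('wrist')
f=lambda x,y:(50+x/2.5,180+y/2.5)
for n,p in dict(orange=(212,138),yellow=(203,197),red=(257,208)).items(): print(n,at_z(c,f(*p),.056).round(4))
# carton bottom-right outer top corner, right top corner
for p in [(297,262),(333,116),(84,218)]: print(at_z(c,f(*p),.062).round(4))
g=lambda x,y:(340+(x-400)/2.5,180+y/2.5)
P=[at_z(c,g(*p),.072) for p in [(462,62),(687,68),(692,228),(445,225)]]
print('tub',np.round(P,4),np.mean(P,0).round(4))
ob=ctrl.get_obs(); print('TCP px',proj(w,ob['tool_pos']),ob['tool_pos'])
r=ctrl.landmark_of('top','tub'); print(at_z(c,r[0]['pixel'],0))
r=ctrl.cut_out('top','tub')[0]; 
cs=np.argwhere(r['pixels'])[:,::-1].astype(np.float32); b=cv2.minAreaRect(cs); print(b,at_z(c,b[0],.072))
```

```text
orange [0.4944 0.3036 0.056 ]
yellow [0.4405 0.3087 0.056 ]
red [0.4307 0.2585 0.056 ]
[0.383  0.2183 0.062 ]
[0.5143 0.1907 0.062 ]
[0.4213 0.4142 0.062 ]
tub [[ 0.5633 -0.2254  0.072 ]
 [ 0.5579 -0.4287  0.072 ]
 [ 0.4153 -0.4208  0.072 ]
 [ 0.4171 -0.2038  0.072 ]] [ 0.4884 -0.3197  0.072 ]
TCP px [257.46667759 240.56008078] [0.49393557 0.30624636 0.27667669]
[ 0.49500364 -0.31739147  0.        ]
((404.5, 236.5), (83.0, 105.0), 90.0) [ 0.49135715 -0.3109473   0.072     ]
```

Caps seen from both cameras agree within about 3 mm. Flaps are folded out. Orange goes first, with an upper (cap) grip that stays clear of the blue tin next to it.

Run:
```python
from h import *
print(ctrl.get_obs()['orientation']); go([.4945,.3005,.13],-11.0)
```

```text
[  51.72857149   89.64825876 -138.79328507]
shift [ 0.1467  0.0048 -0.0022] turn [ 0.48  0.22 -0.28]
```

Emit:
drive_tool(plan=[[[0.035,0.005,-0.002],[0.5,0.2,-0.3],0.4],[[0.07,0.005,-0.002],[0.5,0.2,-0.3],0.4],[[0.105,0.005,-0.002],[0.5,0.2,-0.3],0.4],[[0.14,0.005,-0.002],[0.5,0.2,-0.3],0.4],[[0.17,0.005,-0.002],[0.5,0.2,-0.3],0.4],[[0.19,0.005,-0.002],[0.5,0.2,-0.3],0.4],[[0.19,0.005,-0.002],[0.5,0.2,-0.3],0.4],[[0.19,0.005,-0.002],[0.5,0.2,-0.3],0.4]])

```text
clock: 7.75
tool_pos: [0.494, 0.2998, 0.0863]
orientation: [56.7, 89.9, -134.3]
force: [0.7, 0.8, 1.8]
opening: 0.0351
```

Run:
```python
from h import *
print(ctrl.get_obs()['opening']); go([.4945,.3005,.05],-11.0)
im=ctrl.snapshot('scene'); cv2.imwrite('pics/s3.png',cv2.resize(im[70:190,220:380],None,fx=4,fy=4,interpolation=3))
```

```text
0.0350977906538989
shift [ 0.0363 -0.0008 -0.0004] turn [-0.01  0.06 -0.1 ]
```

View pics/s3.png

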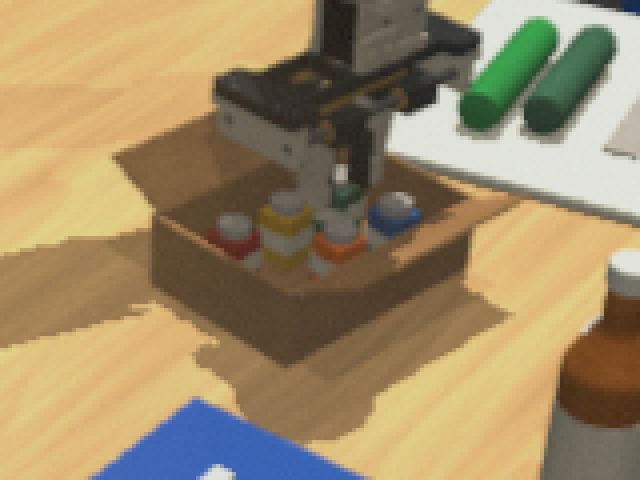

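The crop shows the fingers bracketing the orange cap (343,232) from above, so I descend and grip.

Emit:
drive_tool(plan=[[[0.015,-0.001,0],[0,0,0],0.4],[[0.028,-0.001,0],[0,0,0],0.4],[[0.036,-0.001,0],[0,0,0],0.4],[[0.038,-0.001,0],[0,0,0],0.4],[[0.038,-0.001,0],[0,0,0],0.2],[[0.038,-0.001,0],[0,0,0],0],[[0.038,-0.001,0],[0,0,0],0],[[0.038,-0.001,0],[0,0,0],0]])

```text
clock: 8.47
tool_pos: [0.4956, 0.3023, 0.0508]
orientation: [-125.7, 89.8, 43.3]
force: [-1.0, 0.1, 2.1]
opening: 0.0235
```

Emit:
drive_tool(plan=[[[-0.02,0,0],[0,0,0],0],[[-0.05,0,0],[0,0,0],0],[[-0.085,0,0],[0,0,0],0],[[-0.11,0,0],[0,0,0],0],[[-0.12,0,0],[0,0,0],0],[[-0.12,0,0],[0,0,0],0]])

```text
clock: 8.97
tool_pos: [0.4965, 0.3032, 0.1742]
orientation: [-124.2, 89.5, 44.8]
force: [-0.5, 0.2, -0.3]
opening: 0.0232
```

Run:
```python
from h import *
go([.488,-.319,.165],-1.5); w=ctrl.get_calibration('wrist')
im=ctrl.snapshot('wrist'); cv2.imwrite('pics/w3.png',im)
```

```text
shift [ 0.0054  0.6125 -0.1099] turn [-9.46 -0.31  0.38]
```

View pics/w3.png

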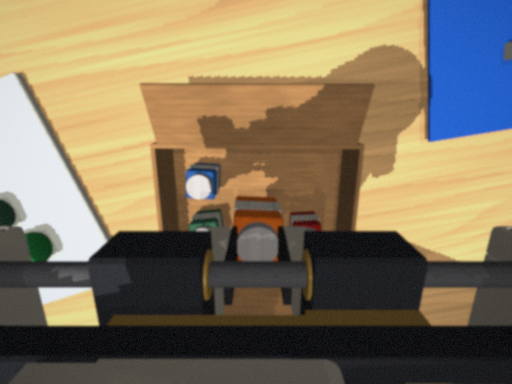

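Orange is held at (257,235) between the fingers. I carry it over the tub.

Emit:
drive_tool(plan=[[[0,0.03,-0.0055],[-0.5,0,0],0],[[0,0.066,-0.012],[-1,0,0],0],[[0,0.102,-0.018],[-1.5,0,0],0],[[0,0.138,-0.025],[-2,0,0],0],[[0,0.174,-0.031],[-2.5,0,0],0],[[0,0.21,-0.038],[-3,0,0],0],[[0,0.246,-0.044],[-3.5,0,0],0],[[0,0.282,-0.051],[-4,0,0],0],[[0,0.318,-0.057],[-5,0,0],0],[[0,0.354,-0.064],[-6,0,0],0],[[0,0.39,-0.07],[-6.5,0,0],0],[[0,0.426,-0.077],[-7,0,0],0],[[0,0.462,-0.083],[-7.5,0,0],0],[[0,0.498,-0.09],[-8,0,0],0],[[0,0.534,-0.096],[-8.5,0,0],0],[[0,0.57,-0.102],[-9,0,0],0],[[0,0.6,-0.108],[-9.5,0,0],0],[[0,0.612,-0.11],[-9.5,0,0],0],[[0,0.612,-0.11],[-9.5,0,0],0],[[0,0.612,-0.11],[-9.5,0,0],0]])

```text
clock: 10.68
tool_pos: [0.4859, -0.3193, 0.1676]
orientation: [-98.0, 89.7, 80.3]
force: [0.1, 0.0, -1.9]
opening: 0.0233
```

Run:
```python
from h import *
ob=ctrl.get_obs(); print(ob['opening']); w=ctrl.get_calibration('wrist')
im=ctrl.snapshot('wrist'); cv2.imwrite('pics/w4.png',im)
r=ctrl.landmark_of('wrist','tub'); print(r[0]['pixel'],at_z(w,r[0]['pixel'],0))
```

```text
0.023284692863769524
[261.5, 171.6] [ 0.49044624 -0.32336405  0.        ]
```

View pics/w4.png

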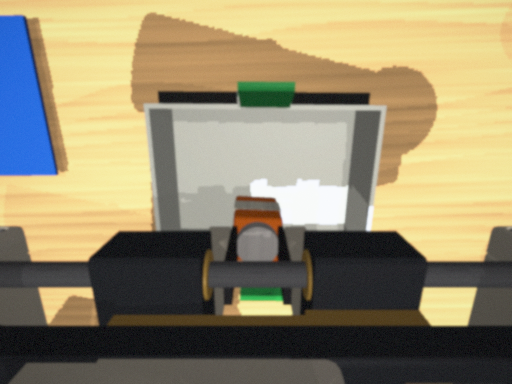

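Orange is still held. The tub's far rim runs from (145,105) to (386,107), the far clip is at (266,94), and the rim is parallel to the image.

Run:
```python
from h import *
w=ctrl.get_calibration('wrist')
a,b=at_z(w,(145,105.5),.072),at_z(w,(386,107.5),.072); print(a,b,np.linalg.norm(a-b))
u=(a-b)/np.linalg.norm(a-b); yaw=np.degrees(np.arctan2(-u[0],u[1])); n=np.array([u[1],-u[0],0]); c=(a+b)/2-.074*n; print(yaw,c)
c=np.array([(c[0]+.4895)/2,(c[1]-.320)/2]); print(c)
A=np.radians(yaw)
for l in [(-20,-62),(-20,0),(-20,62),(20,-62),(20,62)]:
    print(l,(c[0]+(l[0]*np.cos(A)-l[1]*np.sin(A))/1e3).round(4),(c[1]+(l[0]*np.sin(A)+l[1]*np.cos(A))/1e3).round(4))
```

```text
[ 0.56689939 -0.22480732  0.072     ] [ 0.55999334 -0.42839007  0.072     ] 0.2036998493907083
-1.9428749434416022 [ 0.48948891 -0.32408987  0.072     ]
[ 0.48949445 -0.32204494]
(-20, -62) 0.4674 -0.3833
(-20, 0) 0.4695 -0.3214
(-20, 62) 0.4716 -0.2594
(20, -62) 0.5074 -0.3847
(20, 62) 0.5116 -0.2608
```

Emit:
drive_tool(plan=[[[0,0.03,-0.011],[0,0,0],0],[[0,0.064,-0.023],[0,0,0],0],[[0,0.064,-0.023],[0,0,0],0],[[0.03,0.064,-0.023],[0,0,0],0],[[0.06,0.064,-0.023],[0,0,0],0],[[0.085,0.064,-0.023],[0,0,0],0],[[0.105,0.064,-0.023],[0,0,0],0],[[0.115,0.064,-0.023],[0,0,0],0],[[0.115,0.064,-0.023],[0,0,0],0],[[0.115,0.064,-0.023],[0,0,0],0.42],[[0.115,0.064,-0.023],[0,0,0],0.42],[[0.115,0.064,-0.023],[0,0,0],0.42],[[0.09,0.064,-0.023],[0,0,0],0.42],[[0.05,0.064,-0.023],[0,0,0],0.42],[[0.01,0.064,-0.023],[0,0,0],0.42],[[-0.02,0.064,-0.023],[0,0,0],0.42],[[-0.02,0.064,-0.023],[0,0,0],0.42]])

```text
clock: 12.2
tool_pos: [0.5112, -0.3851, 0.1976]
orientation: [174.2, 89.2, -7.3]
force: [1.5, 0.1, 1.1]
opening: 0.0366
```

Run:
```python
from h import *
w=ctrl.get_calibration('wrist'); ctrl.snapshot('wrist')
r=ctrl.landmark_of('wrist','tin5_mid'); print([(k['pixel'],k['confidence'],at_z(w,k['pixel'],.03).round(3)) for k in r])
go([.441,.3085,.165],-11)
go([.507,.354,.165],-11)
```

```text
[([248.1, 179.2], 0.84, array([ 0.509, -0.375,  0.03 ]))]
shift [ 0.0279 -0.6897  0.0858] turn [ 9.52 -0.4   0.23]
shift [ 0.0286 -0.7369  0.021 ] turn [ 9.52 -0.4   0.23]
```

Emit:
drive_tool(plan=[[[0,-0.03,0.001],[0.5,0,0],0.42],[[0,-0.07,0.002],[1,0,0],0.42],[[0,-0.11,0.003],[1.5,0,0],0.42],[[0,-0.15,0.0045],[2,0,0],0.42],[[0,-0.19,0.006],[2.5,0,0],0.42],[[0,-0.23,0.007],[3,0,0],0.42],[[0,-0.27,0.008],[3.5,0,0],0.42],[[0,-0.31,0.009],[4,0,0],0.42],[[0,-0.35,0.0105],[4.5,0,0],0.42],[[0,-0.39,0.012],[5,0,0],0.42],[[0,-0.43,0.013],[5.5,0,0],0.42],[[0,-0.47,0.014],[6,0,0],0.42],[[0,-0.51,0.0155],[6.5,0,0],0.42],[[0,-0.55,0.017],[7,0,0],0.42],[[0,-0.59,0.018],[7.5,0,0],0.42],[[0,-0.63,0.019],[8,0,0],0.42],[[0,-0.67,0.02],[8.5,0,0],0.42],[[0,-0.705,0.021],[9,0,0],0.42],[[0.01,-0.733,0.022],[9.5,-0.4,0.2],0.42],[[0.03,-0.733,0.022],[9.5,-0.4,0.2],0.42]])

```text
clock: 13.97
tool_pos: [0.5067, 0.3557, 0.1642]
orientation: [-120.5, 89.8, 48.7]
force: [0.0, 0.6, -1.1]
opening: 0.0371
```

```bash
cat > look2.py <<'E'
from h import *
import sys
C={c:ctrl.get_calibration(c) for c in ('wrist','top')}
for c in C: cv2.imwrite(f'pics/{sys.argv[1]}_{c}.png',ctrl.snapshot(c))
for i in map(int,sys.argv[2:]):
    for c in C:
        for r in ctrl.landmark_of(c,f'tin{i}_mid')[:2]: print(i,c,np.round(r['pixel']),round(r['confidence'],2),at_z(C[c],r['pixel'],.03).round(4))
E
python3 look2.py a 1 2 3 4; python3 -c "
from h import *
go([.506,.350,.05],-11)"
```

```text
1 wrist [354. 232.] 0.59 [0.4319 0.2624 0.03  ]
1 top [153. 265.] 0.72 [0.4275 0.2661 0.03  ]
2 wrist [304. 233.] 0.73 [0.441  0.3162 0.03  ]
2 top [130. 256.] 0.62 [0.4483 0.322  0.03  ]
3 wrist [253. 235.] 0.75 [0.4491 0.3717 0.03  ]
3 wrist [251. 185.] 0.27 [0.5064 0.3631 0.03  ]
3 top [108. 257.] 0.45 [0.4449 0.3735 0.03  ]
4 wrist [254. 183.] 0.56 [0.5079 0.3593 0.03  ]
4 top [137. 250.] 0.53 [0.4623 0.3043 0.03  ]
shift [0.1147 0.     0.0005] turn [-0.03 -0.04  0.11]
```

View pics/a_wrist.png

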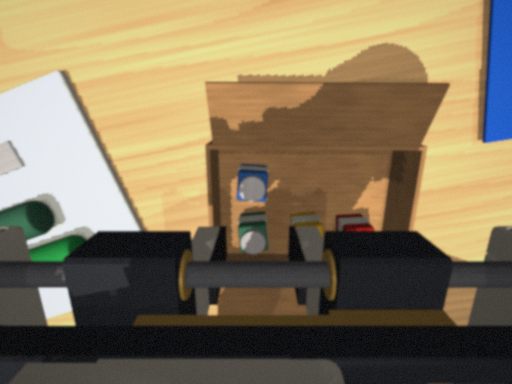

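Blue cap is at (252,188), green at (252,241), yellow and red at (307,222+) and (353,222). Refining positions from this view.

Run:
```python
from h import *
w=ctrl.get_calibration('wrist'); ob=ctrl.get_obs(); print(ob['tool_pos'],proj(w,ob['tool_pos']),proj(w,[*ob['tool_pos'][:2],.056]))
for p in [(252,188),(252,241)]: print(at_z(w,p,.056).round(4))
```

```text
[0.50635829 0.34974312 0.16465465] [257.45932774 240.5570849 ] [257.55007147 189.84648166]
[0.5092 0.3546 0.056 ]
[0.4543 0.3656 0.056 ]
```

Emit:
drive_tool(plan=[[[0.03,-0.002,-0.0025],[0,0,0],0.42],[[0.06,-0.002,-0.0025],[0,0,0],0.42],[[0.085,-0.002,-0.0025],[0,0,0],0.42],[[0.1,-0.002,-0.0025],[0,0,0],0.42],[[0.11,-0.002,-0.0025],[0,0,0],0.42],[[0.115,-0.002,-0.0025],[0,0,0],0.42],[[0.115,-0.002,-0.0025],[0,0,0],0.42],[[0.115,-0.002,-0.0025],[0,0,0],0],[[0.115,-0.002,-0.0025],[0,0,0],0],[[0.115,-0.002,-0.0025],[0,0,0],0],[[0.115,-0.002,-0.0025],[0,0,0],0]])

```text
clock: 15.38
tool_pos: [0.514, 0.3578, 0.0568]
orientation: [-120.4, 88.9, 48.7]
force: [-5.0, 9.2, 28.9]
opening: 0.0156
```

Emit:
drive_tool(plan=[[[-0.02,0,0],[0,0,0],0],[[-0.05,0,0],[0,0,0],0],[[-0.085,0,0],[0,0,0],0],[[-0.11,0,0],[0,0,0],0],[[-0.12,0,0],[0,0,0],0],[[-0.12,0,0],[0,0,0],0]])

```text
clock: 15.88
tool_pos: [0.514, 0.3573, 0.1813]
orientation: [-121.1, 88.5, 48.1]
force: [-0.1, -0.3, 0.2]
opening: 0.0007
```

```bash
python3 -c "
from h import *
go([.5125,-.262,.17],-2)"
```

```text
shift [-0.0007  0.6086 -0.1152] turn [-8.86 -0.86  1.21]
```

The grip missed: a finger stood on something (28.9 N up at z 0.057). Looking.

Run:
```python
from h import *
w=ctrl.get_calibration('wrist'); im=ctrl.snapshot('wrist'); s=ctrl.snapshot('scene')
cv2.imwrite('pics/b.png',np.hstack([cv2.resize(im[130:270,150:400],None,fx=1.6,fy=1.6),cv2.resize(s[80:170,240:360],None,fx=2.49,fy=2.49)]))
print(ctrl.get_obs()['tool_pos'])
```

```text
[0.51244559 0.35598702 0.17719247]
```

View pics/b.png

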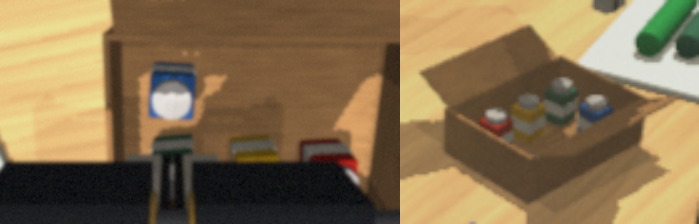

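Blue still stands at about px (257,192) in the wrist frame. The finger had landed on its cap because the centring was off by about 5 mm. I refine and retry.

```bash
cat > cap.py <<'E'
from h import *
# refine cap centre: bright/grey low-saturation blob inside the tin's cut_out neighbourhood is left to the eye; network mids in wrist
import sys
w=ctrl.get_calibration('wrist'); ob=ctrl.get_obs(); im=ctrl.snapshot('wrist')
print(ob['tool_pos'].round(4),'capproj',proj(w,[*ob['tool_pos'][:2],.056]).round(1))
hsv=cv2.cvtColor(im,cv2.COLOR_BGR2HSV)
for i in map(int,sys.argv[1:]):
    c=ctrl.cut_out('wrist',f'tin{i}_mid')
    if not c: print(i,'none'); continue
    m=c[0]['pixels']; mm=(m&(hsv[...,1]<80)).astype(np.uint8); mm=cv2.morphologyEx(mm,cv2.MORPH_OPEN,np.ones((5,5),np.uint8))
    n,l,st,ce=cv2.connectedComponentsWithStats(mm)
    k=1+np.argmax(st[1:,4]) if n>1 else 0
    p=ce[k]; print(i,round(c[0]['confidence'],2),'blob',p.round(1),st[k],at_z(w,p,.056).round(4))
    r=ctrl.landmark_of('wrist',f'tin{i}_mid')
    for q in r[:1]: print('  mid',np.round(q['pixel'],1),round(q['confidence'],2),at_z(w,q['pixel'],.03).round(4))
E
python3 cap.py 4 3; python3 -c "
from h import *
go([.510,.356,.05],-11); w=ctrl.get_calibration('wrist'); print(at_z(w,(257.5,192.5),.056))"
```

```text
[0.5124 0.356  0.1772] capproj [259.4 187.4]
4 0.77 blob [254.6 191.7] [241 179  28  26 551] [0.509  0.3616 0.056 ]
  mid [256.  187.1] 0.78 [0.5065 0.3612 0.03  ]
3 0.73 blob [255.5 219.6] [243 214  26  12 237] [0.4791 0.3665 0.056 ]
  mid [255.3 233.1] 0.67 [0.4529 0.3724 0.03  ]
shift [0.1254 0.0018 0.0032] turn [ 0.12 -0.48  0.81]
[0.50751808 0.35806681 0.056     ]
```

```bash
python3 -c "
from h import *
go([.508,.360,.12],-11)"
```

```text
shift [ 0.0555 -0.0028  0.0053] turn [ 0.12 -0.48  0.81]
```

Emit:
drive_tool(plan=[[[0.02,-0.003,0.005],[0,-0.5,0.8],0.42],[[0.045,-0.003,0.005],[0,-0.5,0.8],0.42],[[0.055,-0.003,0.005],[0,-0.5,0.8],0.42],[[0.055,-0.003,0.005],[0,-0.5,0.8],0.42],[[0.055,-0.003,0.005],[0,-0.5,0.8],0.42],[[0.055,-0.003,0.005],[0,-0.5,0.8],0.42]])

```text
clock: 16.73
tool_pos: [0.509, 0.3606, 0.1215]
orientation: [-122.4, 89.9, 46.7]
force: [0.4, 0.1, 1.0]
opening: 0.0341
```

```bash
python3 cap.py 4; python3 -c "
from h import *
go([.508,.360,.05],-11)
im=cv2.imread('pics/b.png')
im=ctrl.snapshot('wrist');cv2.imwrite('pics/c.png',cv2.resize(im[130:290,180:340],None,fx=3,fy=3,interpolation=2))"
```

```text
[0.509  0.3606 0.1215] capproj [257.4 204.7]
4 0.63 blob [256.1 204.5] [239 189  35  31 802] [0.5094 0.3616 0.056 ]
  mid [255.5 194.4] 0.72 [0.5101 0.3622 0.03  ]
shift [0.0718 0.0009 0.0009] turn [ 0.12 -0.05  0.11]
```

View pics/c.png

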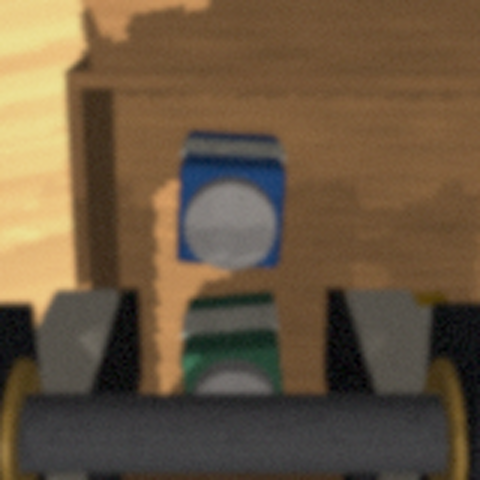

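Blue cap sits at (256,204) and the tool axis projects to (257,205), so it is centred. I use a narrower opening to stay clear of the wall (left at crop 110) and go straight down.

Emit:
drive_tool(plan=[[[0.01,0,0],[0,0,0],0.35],[[0.03,0,0],[0,0,0],0.35],[[0.05,0,0],[0,0,0],0.35],[[0.062,0,0],[0,0,0],0.35],[[0.07,0,0],[0,0,0],0.35],[[0.072,0,0],[0,0,0],0.35],[[0.072,0,0],[0,0,0],0.35]])

```text
clock: 17.52
tool_pos: [0.509, 0.3608, 0.0494]
orientation: [-113.4, 89.9, 55.7]
force: [-0.0, -0.3, 0.6]
opening: 0.031
```

No contact on the way down, so I grip and lift.

Emit:
drive_tool(plan=[[[0,0,0],[0,0,0],0],[[0,0,0],[0,0,0],0],[[0,0,0],[0,0,0],0],[[0,0,0],[0,0,0],0],[[-0.02,0,0],[0,0,0],0],[[-0.05,0,0],[0,0,0],0],[[-0.085,0,0],[0,0,0],0],[[-0.11,0,0],[0,0,0],0],[[-0.12,0,0],[0,0,0],0],[[-0.12,0,0],[0,0,0],0]])

```text
clock: 18.35
tool_pos: [0.51, 0.3617, 0.173]
orientation: [-119.3, 89.6, 49.8]
force: [0.3, 0.5, -0.3]
opening: 0.0235
```

```bash
python3 -c "
from h import *
go([.5095,-.262,.17],-2)"
```

```text
shift [-5.000e-04  6.127e-01 -1.169e-01] turn [-8.85 -0.23  0.35]
```

Emit:
drive_tool(plan=[[[0,0.03,-0.0057],[-0.5,0,0],0],[[0,0.066,-0.0126],[-1,0,0],0],[[0,0.102,-0.0195],[-1.5,0,0],0],[[0,0.138,-0.0263],[-2,0,0],0],[[0,0.174,-0.0332],[-2.5,0,0],0],[[0,0.21,-0.04],[-3,0,0],0],[[0,0.246,-0.047],[-3.5,0,0],0],[[0,0.282,-0.0538],[-4,0,0],0],[[0,0.318,-0.0607],[-5,0,0],0],[[0,0.354,-0.0675],[-6,0,0],0],[[0,0.39,-0.0744],[-6.5,0,0],0],[[0,0.426,-0.0813],[-7,0,0],0],[[0,0.462,-0.0882],[-7.5,0,0],0],[[0,0.498,-0.095],[-8,0,0],0],[[0,0.534,-0.102],[-8.5,0,0],0],[[0,0.57,-0.109],[-8.8,0,0],0],[[0,0.6,-0.1145],[-8.8,0,0],0],[[0,0.613,-0.117],[-8.8,0,0],0],[[0,0.613,-0.117],[-8.8,0,0],0],[[0,0.613,-0.117],[-8.8,0,0],0]])

```text
clock: 20.02
tool_pos: [0.5085, -0.2626, 0.1679]
orientation: [-108.2, 89.6, 69.6]
force: [0.2, 0.7, -0.7]
opening: 0.0234
```

```bash
python3 -c "
from h import *
go([.5095,-.262,.0525],-2); print(ctrl.get_obs()['opening'])"
```

```text
shift [ 1.154e-01  1.000e-04 -7.000e-04] turn [-0.18 -0.12  0.37]
0.023361733700996385
```

Emit:
drive_tool(plan=[[[0.03,0,0],[0,0,0],0],[[0.06,0,0],[0,0,0],0],[[0.085,0,0],[0,0,0],0],[[0.105,0,0],[0,0,0],0],[[0.117,0,0],[0,0,0],0],[[0.117,0,0],[0,0,0],0],[[0.117,0,0],[0,0,0],0.42],[[0.117,0,0],[0,0,0],0.42],[[0.117,0,0],[0,0,0],0.42],[[0.09,0,0],[0,0,0],0.42],[[0.05,0,0],[0,0,0],0.42],[[0.01,0,0],[0,0,0],0.42],[[-0.01,0,0],[0,0,0],0.42],[[-0.01,0,0],[0,0,0],0.42]])

```text
clock: 21.18
tool_pos: [0.5114, -0.2634, 0.1843]
orientation: [-161.1, 89.3, 16.8]
force: [0.3, -0.5, 0.3]
opening: 0.0368
```

```bash
python3 -c "
from h import *
go([.436,.285,.18],-11)"; python3 cap.py 4 5
```

```text
shift [ 0.0053 -0.5452  0.0957] turn [ 8.88 -0.66  0.29]
[ 0.5114 -0.2634  0.1843] capproj [257.8 185.9]
4 0.92 blob [254.5 188.9] [241 177  28  24 513] [ 0.5084 -0.2598  0.056 ]
  mid [254.4 185.4] 0.61 [ 0.5052 -0.2593  0.03  ]
5 0.74 blob [370.4 184.5] [358 173  26  24 496] [ 0.5087 -0.3787  0.056 ]
  mid [359.6 178.5] 0.86 [ 0.5089 -0.3764  0.03  ]
```

Blue and orange both stand in the tub. Next is red.

Emit:
drive_tool(plan=[[[0,-0.03,0.0057],[0.6,0,0],0.35],[[0,-0.068,0.013],[1.2,0,0],0.35],[[0,-0.106,0.0203],[1.8,0,0],0.35],[[0,-0.144,0.0276],[2.4,0,0],0.35],[[0,-0.182,0.0349],[3,0,0],0.35],[[0,-0.22,0.0422],[3.6,0,0],0.35],[[0,-0.258,0.0495],[4.2,0,0],0.35],[[0,-0.296,0.0568],[4.8,0,0],0.35],[[0,-0.334,0.0641],[5.4,0,0],0.35],[[0,-0.372,0.0714],[6,0,0],0.35],[[0,-0.41,0.0787],[6.8,0,0],0.35],[[0,-0.448,0.086],[7.6,0,0],0.35],[[0,-0.48,0.092],[8.2,0,0],0.35],[[0,-0.505,0.097],[8.8,-0.6,0.3],0.35],[[0.01,-0.519,0.0997],[8.9,-0.6,0.3],0.35],[[0.02,-0.519,0.0997],[8.9,-0.6,0.3],0.35],[[0.02,-0.519,0.0997],[8.9,-0.6,0.3],0.35],[[0.02,-0.519,0.0997],[8.9,-0.6,0.3],0.35]])

```text
clock: 22.93
tool_pos: [0.4271, 0.2587, 0.1588]
orientation: [10.2, 89.3, 179.1]
force: [-0.4, -1.4, 0.2]
opening: 0.0304
```

```bash
python3 cap.py 1 2 3;python3 -c "
from h import *
go([.431,.259,.12],-11)"
```

```text
[0.4271 0.2587 0.1588] capproj [257.1 190.2]
1 0.89 blob [253.  187.5] [240 175  27  26 561] [0.4304 0.2619 0.056 ]
  mid [253.  180.6] 0.8 [0.4302 0.2623 0.03  ]
2 0.84 blob [196.3 185.7] [184 173  26  26 560] [0.4424 0.3136 0.056 ]
  mid [200.3 181.3] 0.61 [0.4399 0.3154 0.03  ]
3 0.63 blob [135.2 185.1] [121 172  30  27 659] [0.4541 0.3695 0.056 ]
  mid [143.2 181. ] 0.62 [0.4515 0.3727 0.03  ]
shift [ 0.0408  0.0004 -0.0034] turn [-0.12  0.6   0.1 ]
```

```bash
python3 -c "
from h import *
go([.4303,.262,.05],-11)"
```

```text
shift [ 0.1108 -0.0023 -0.0029] turn [-0.12  0.6   0.1 ]
```

Emit:
drive_tool(plan=[[[0.02,-0.0025,-0.003],[0,0.6,0],0.36],[[0.05,-0.0025,-0.003],[0,0.6,0],0.36],[[0.075,-0.0025,-0.003],[0,0.6,0],0.36],[[0.09,-0.0025,-0.003],[0,0.6,0],0.36],[[0.095,-0.0025,-0.003],[0,0.6,0],0.36],[[0.095,-0.0025,-0.003],[0,0.6,0],0.36]])

```text
clock: 23.78
tool_pos: [0.4303, 0.2614, 0.065]
orientation: [16.2, 89.9, -175.0]
force: [0.6, 0.0, 0.7]
opening: 0.0315
```

```bash
python3 -c "
from h import *
go([.4303,.262,.05],-11)"; python3 cap.py 1
```

```text
shift [ 0.015  -0.0006  0.0001] turn [-0.14  0.05 -0.01]
[0.4303 0.2614 0.065 ] capproj [257.5 234.2]
1 0.71 blob [ 81.3 228.7] [  60  210   46   41 1326] [0.4554 0.3693 0.056 ]
  mid [260.1 215.4] 0.57 [0.4323 0.2591 0.03  ]
```

Emit:
drive_tool(plan=[[[0.008,0,0],[0,0,0],0.36],[[0.015,0,0],[0,0,0],0.36],[[0.015,0,0],[0,0,0],0.36],[[0.015,0,0],[0,0,0],0],[[0.015,0,0],[0,0,0],0],[[0.015,0,0],[0,0,0],0],[[0.015,0,0],[0,0,0],0],[[-0.01,0,0],[0,0,0],0],[[-0.045,0,0],[0,0,0],0],[[-0.08,0,0],[0,0,0],0],[[-0.1,0,0],[0,0,0],0],[[-0.105,0,0],[0,0,0],0],[[-0.105,0,0],[0,0,0],0]])

```text
clock: 25.02
tool_pos: [0.4318, 0.2633, 0.174]
orientation: [-113.2, 89.6, 55.7]
force: [0.3, -0.3, -0.9]
opening: 0.0232
```

```bash
python3 -c "
from h import *
go([.4675,-.384,.17],-2)"
```

```text
shift [ 0.      0.6283 -0.1598] turn [-9.11 -0.21  0.39]
```

Emit:
drive_tool(plan=[[[0,0.027,-0.007],[-0.5,0,0],0],[[0,0.064,-0.0163],[-1,0,0],0],[[0,0.101,-0.0257],[-1.5,0,0],0],[[0,0.138,-0.0351],[-2,0,0],0],[[0,0.175,-0.0446],[-2.5,0,0],0],[[0,0.212,-0.054],[-3,0,0],0],[[0,0.249,-0.0634],[-3.5,0,0],0],[[0,0.286,-0.0729],[-4,0,0],0],[[0,0.323,-0.0823],[-5,0,0],0],[[0,0.36,-0.0917],[-6,0,0],0],[[0,0.397,-0.101],[-6.5,0,0],0],[[0,0.434,-0.111],[-7,0,0],0],[[0,0.471,-0.12],[-7.5,0,0],0],[[0,0.508,-0.129],[-8,0,0],0],[[0,0.545,-0.139],[-8.5,0,0],0],[[0,0.582,-0.148],[-9,0,0],0],[[0,0.612,-0.156],[-9.1,0,0],0],[[0,0.628,-0.16],[-9.1,0,0],0],[[0,0.628,-0.16],[-9.1,0,0],0],[[0,0.628,-0.16],[-9.1,0,0],0]])

```text
clock: 26.68
tool_pos: [0.4666, -0.3841, 0.1675]
orientation: [-95.4, 89.5, 82.5]
force: [0.4, 1.7, -0.8]
opening: 0.0232
```

```bash
python3 -c "
from h import *
go([.4675,-.384,.0520],-2); print(ctrl.get_obs()['opening'])"
```

```text
shift [ 0.1155  0.0008 -0.0008] turn [-0.14 -0.05  0.47]
0.023165174781651473
```

Emit:
drive_tool(plan=[[[0.03,0,0],[0,0,0],0],[[0.06,0,0],[0,0,0],0],[[0.085,0,0],[0,0,0],0],[[0.105,0,0],[0,0,0],0],[[0.116,0,0],[0,0,0],0],[[0.116,0,0],[0,0,0],0],[[0.116,0,0],[0,0,0],0.42],[[0.116,0,0],[0,0,0],0.42],[[0.116,0,0],[0,0,0],0.42],[[0.09,0,0],[0,0,0],0.42],[[0.05,0,0],[0,0,0],0.42],[[0.01,0,0],[0,0,0],0.42],[[-0.01,0,0],[0,0,0],0.42],[[-0.01,0,0],[0,0,0],0.42]])

```text
clock: 27.85
tool_pos: [0.4692, -0.3857, 0.1844]
orientation: [-161.1, 89.4, 16.8]
force: [1.1, -0.1, -0.1]
opening: 0.0363
```

```bash
python3 -c "
from h import *
go([.4424,.3136,.16],-11)"; python3 cap.py 1 4 5
```

```text
shift [ 0.0262 -0.6978  0.0526] turn [ 8.91 -0.56  0.24]
[ 0.4692 -0.3857  0.1844] capproj [257.7 185.6]
1 0.66 blob [253.2 189.9] [241 178  25  24 470] [ 0.4649 -0.3809  0.056 ]
  mid [253.  182.4] 0.67 [ 0.4662 -0.3804  0.03  ]
4 0.57 blob [131.2 152.6] [118 140  27  26 565] [ 0.5078 -0.261   0.056 ]
  mid [142.7 149.6] 0.6 [ 0.5071 -0.2624  0.03  ]
5 0.77 blob [249.6 147.8] [238 136  24  25 485] [ 0.5083 -0.3791  0.056 ]
```

Emit:
drive_tool(plan=[[[0,-0.03,0.0023],[0.6,0,0],0.36],[[0,-0.07,0.0053],[1.2,0,0],0.36],[[0,-0.11,0.0083],[1.8,0,0],0.36],[[0,-0.15,0.0113],[2.4,0,0],0.36],[[0,-0.19,0.0143],[3,0,0],0.36],[[0,-0.23,0.0173],[3.6,0,0],0.36],[[0,-0.27,0.0203],[4.2,0,0],0.36],[[0,-0.31,0.0234],[4.8,0,0],0.36],[[0,-0.35,0.0264],[5.4,0,0],0.36],[[0,-0.39,0.0294],[6,0,0],0.36],[[0,-0.43,0.0324],[6.5,0,0],0.36],[[0,-0.47,0.0354],[7,0,0],0.36],[[0,-0.51,0.0384],[7.5,0,0],0.36],[[0,-0.55,0.0414],[8,0,0],0.36],[[0,-0.59,0.0445],[8.4,0,0],0.36],[[0,-0.63,0.0475],[8.7,-0.3,0.1],0.36],[[0,-0.668,0.0503],[8.9,-0.6,0.2],0.36],[[0.01,-0.698,0.0526],[8.9,-0.6,0.2],0.36],[[0.024,-0.698,0.0526],[8.9,-0.6,0.2],0.36],[[0.026,-0.698,0.0526],[8.9,-0.6,0.2],0.36]])

```text
clock: 29.87
tool_pos: [0.438, 0.3162, 0.1534]
orientation: [-0.1, 89.1, 169.0]
force: [-0.8, -0.2, -0.5]
opening: 0.0313
```

```bash
python3 cap.py 2 3;python3 -c "
from h import *
go([.4424,.3136,.05],-11)"
```

```text
[0.438  0.3162 0.1534] capproj [257.4 191.6]
2 0.85 blob [259.1 186.6] [246 174  27  26 560] [0.4425 0.3138 0.056 ]
  mid [257.6 181.5] 0.76 [0.4404 0.3155 0.03  ]
3 0.97 blob [196.2 186.3] [183 173  28  27 664] [0.4537 0.3704 0.056 ]
  mid [200.4 183.2] 0.76 [0.4496 0.3724 0.03  ]
shift [ 0.1073  0.0016 -0.004 ] turn [-0.09  0.71  0.28]
```

Emit:
drive_tool(plan=[[[0.02,0.0015,-0.004],[0,0.7,0.3],0.36],[[0.05,0.0015,-0.004],[0,0.7,0.3],0.36],[[0.075,0.0015,-0.004],[0,0.7,0.3],0.36],[[0.088,0.0015,-0.004],[0,0.7,0.3],0.36],[[0.092,0.0015,-0.004],[0,0.7,0.3],0.36],[[0.092,0.0015,-0.004],[0,0.7,0.3],0.36],[[0.092,0.0015,-0.004],[0,0.7,0.3],0.36]])

```text
clock: 30.7
tool_pos: [0.4433, 0.3138, 0.0666]
orientation: [-129.3, 89.9, 39.5]
force: [-0.4, 0.5, 0.8]
opening: 0.0315
```

```bash
python3 -c "
from h import *
go([.4425,.3138,.05],-11)"
```

```text
shift [0.0166 0.0002 0.0008] turn [-0.11 -0.05  0.06]
```

Emit:
drive_tool(plan=[[[0.008,0,0.0005],[0,0,0],0.36],[[0.017,0,0.0005],[0,0,0],0.36],[[0.017,0,0.0005],[0,0,0],0.36],[[0.017,0,0.0005],[0,0,0],0],[[0.017,0,0.0005],[0,0,0],0],[[0.017,0,0.0005],[0,0,0],0],[[0.017,0,0.0005],[0,0,0],0],[[-0.01,0,0],[0,0,0],0],[[-0.045,0,0],[0,0,0],0],[[-0.08,0,0],[0,0,0],0],[[-0.1,0,0],[0,0,0],0],[[-0.105,0,0],[0,0,0],0],[[-0.105,0,0],[0,0,0],0]])

```text
clock: 31.78
tool_pos: [0.4438, 0.3146, 0.1736]
orientation: [-118.2, 89.7, 50.7]
force: [0.4, -0.5, -1.5]
opening: 0.0234
```

```bash
python3 -c "
from h import *
go([.472,-.260,.17],-2)"
```

```text
shift [ 0.0013  0.5584 -0.1383] turn [-9.1  -0.17  0.26]
```

Emit:
drive_tool(plan=[[[0,0.03,-0.0074],[-0.5,0,0],0],[[0,0.066,-0.0163],[-1,0,0],0],[[0,0.102,-0.0253],[-1.5,0,0],0],[[0,0.138,-0.0342],[-2,0,0],0],[[0,0.174,-0.0431],[-2.5,0,0],0],[[0,0.21,-0.052],[-3,0,0],0],[[0,0.246,-0.0609],[-3.5,0,0],0],[[0,0.282,-0.0698],[-4.2,0,0],0],[[0,0.318,-0.0788],[-5,0,0],0],[[0,0.354,-0.0877],[-6,0,0],0],[[0,0.39,-0.0966],[-6.8,0,0],0],[[0,0.426,-0.106],[-7.5,0,0],0],[[0,0.462,-0.114],[-8,0,0],0],[[0,0.498,-0.123],[-8.5,0,0],0],[[0,0.534,-0.132],[-9,0,0],0],[[0,0.552,-0.137],[-9.1,0,0],0],[[0,0.558,-0.138],[-9.1,0,0],0],[[0,0.558,-0.138],[-9.1,0,0],0],[[0,0.558,-0.138],[-9.1,0,0],0]])

```text
clock: 33.37
tool_pos: [0.4709, -0.2591, 0.17]
orientation: [-102.2, 89.7, 75.8]
force: [0.4, 0.4, -1.4]
opening: 0.0232
```

```bash
python3 -c "
from h import *
go([.472,-.260,.0520],-2); print(ctrl.get_obs()['opening'])"
```

```text
shift [ 0.118   0.0014 -0.001 ] turn [-0.07 -0.06  0.28]
0.023164081619899322
```

Emit:
drive_tool(plan=[[[0.03,0.001,0],[0,0,0],0],[[0.06,0.001,0],[0,0,0],0],[[0.085,0.001,0],[0,0,0],0],[[0.105,0.001,0],[0,0,0],0],[[0.118,0.001,0],[0,0,0],0],[[0.118,0.001,0],[0,0,0],0],[[0.118,0.001,0],[0,0,0],0.42],[[0.118,0.001,0],[0,0,0],0.42],[[0.118,0.001,0],[0,0,0],0.42],[[0.09,0.001,0],[0,0,0],0.42],[[0.05,0.001,0],[0,0,0],0.42],[[0.01,0.001,0],[0,0,0],0.42],[[-0.01,0.001,0],[0,0,0],0.42],[[-0.01,0.001,0],[0,0,0],0.42]])

```text
clock: 34.53
tool_pos: [0.4739, -0.2612, 0.187]
orientation: [-169.1, 89.3, 8.8]
force: [0.2, -0.3, 0.3]
opening: 0.0367
```

```bash
python3 -c "
from h import *
go([.4539,.370,.16],-11)"; python3 cap.py 2 4 5
```

```text
shift [ 0.0279 -0.63    0.0427] turn [ 8.97 -0.67  0.18]
[ 0.4739 -0.2612  0.187 ] capproj [257.6 185.2]
2 0.73 blob [254.3 188.5] [243 177  23  24 438] [ 0.4705 -0.2576  0.056 ]
  mid [254.7 181.3] 0.66 [ 0.4717 -0.2578  0.03  ]
4 0.66 blob [254.7 152.8] [240 140  30  26 569] [ 0.5076 -0.2595  0.056 ]
  mid [255.  151.8] 0.61 [ 0.5049 -0.2594  0.03  ]
5 none
```

Now green, the last tin.

Emit:
drive_tool(plan=[[[0,-0.03,0.002],[0.6,0,0],0.36],[[0,-0.068,0.0046],[1.2,0,0],0.36],[[0,-0.106,0.0072],[1.8,0,0],0.36],[[0,-0.144,0.0098],[2.4,0,0],0.36],[[0,-0.182,0.0123],[3,0,0],0.36],[[0,-0.22,0.0149],[3.6,0,0],0.36],[[0,-0.258,0.0175],[4.2,0,0],0.36],[[0,-0.296,0.02],[4.8,0,0],0.36],[[0,-0.334,0.0226],[5.4,0,0],0.36],[[0,-0.372,0.0252],[6,0,0],0.36],[[0,-0.41,0.0278],[6.5,0,0],0.36],[[0,-0.448,0.0304],[7,0,0],0.36],[[0,-0.486,0.033],[7.5,0,0],0.36],[[0,-0.524,0.0355],[8,0,0],0.36],[[0,-0.562,0.0381],[8.5,-0.3,0],0.36],[[0,-0.6,0.0407],[9,-0.7,0.2],0.36],[[0.005,-0.626,0.0424],[9,-0.7,0.2],0.36],[[0.02,-0.63,0.0427],[9,-0.7,0.2],0.36],[[0.028,-0.63,0.0427],[9,-0.7,0.2],0.36],[[0.028,-0.63,0.0427],[9,-0.7,0.2],0.36]])

```text
clock: 36.5
tool_pos: [0.4488, 0.3698, 0.1512]
orientation: [16.4, 89.0, -174.7]
force: [0.4, -0.6, 0.0]
opening: 0.0318
```

```bash
python3 cap.py 3;python3 -c "
from h import *
go([.4539,.370,.05],-11)"
```

```text
[0.4488 0.3698 0.1512] capproj [256.9 192.3]
3 0.71 blob [254.5 187.3] [240 173  30  29 697] [0.4539 0.3711 0.056 ]
  mid [251.  183.1] 0.97 [0.4513 0.3753 0.03  ]
shift [ 0.1047 -0.0003 -0.0048] turn [-0.11  0.76  0.01]
```

Emit:
drive_tool(plan=[[[0.02,-0.001,-0.005],[0,0.75,0],0.35],[[0.05,-0.001,-0.005],[0,0.75,0],0.35],[[0.075,-0.001,-0.005],[0,0.75,0],0.35],[[0.086,-0.001,-0.005],[0,0.75,0],0.35],[[0.09,-0.001,-0.005],[0,0.75,0],0.35],[[0.09,-0.001,-0.005],[0,0.75,0],0.35],[[0.09,-0.001,-0.005],[0,0.75,0],0.35]])

```text
clock: 37.23
tool_pos: [0.4552, 0.3711, 0.0661]
orientation: [-118.3, 89.9, 50.6]
force: [1.0, 0.7, 0.2]
opening: 0.0306
```

```bash
python3 -c "
from h import *
go([.4539,.371,.05],-11)"
```

```text
shift [0.0161 0.0004 0.0013] turn [-0.11 -0.05  0.1 ]
```

Emit:
drive_tool(plan=[[[0.008,0,0.001],[0,0,0],0.35],[[0.017,0,0.001],[0,0,0],0.35],[[0.017,0,0.001],[0,0,0],0.35],[[0.017,0,0.001],[0,0,0],0],[[0.017,0,0.001],[0,0,0],0],[[0.017,0,0.001],[0,0,0],0],[[0.017,0,0.001],[0,0,0],0],[[-0.01,0,0],[0,0,0],0],[[-0.045,0,0],[0,0,0],0],[[-0.08,0,0],[0,0,0],0],[[-0.1,0,0],[0,0,0],0],[[-0.105,0,0],[0,0,0],0],[[-0.105,0,0],[0,0,0],0]])

```text
clock: 38.32
tool_pos: [0.4557, 0.3718, 0.1733]
orientation: [-114.3, 89.7, 54.6]
force: [0.3, -0.2, -0.8]
opening: 0.0236
```

```bash
python3 -c "
from h import *
go([.4895,-.3215,.17],-2)"
```

```text
shift [-0.      0.6739 -0.1667] turn [-9.11 -0.17  0.3 ]
```

Emit:
drive_tool(plan=[[[0,0.03,-0.0074],[-0.5,0,0],0],[[0,0.068,-0.0168],[-1,0,0],0],[[0,0.107,-0.0265],[-1.5,0,0],0],[[0,0.146,-0.0361],[-2,0,0],0],[[0,0.185,-0.0458],[-2.5,0,0],0],[[0,0.224,-0.0554],[-3,0,0],0],[[0,0.263,-0.065],[-3.5,0,0],0],[[0,0.302,-0.0747],[-4.2,0,0],0],[[0,0.341,-0.0843],[-5,0,0],0],[[0,0.38,-0.094],[-6,0,0],0],[[0,0.419,-0.1036],[-6.8,0,0],0],[[0,0.458,-0.1133],[-7.5,0,0],0],[[0,0.497,-0.123],[-8,0,0],0],[[0,0.536,-0.1326],[-8.5,0,0],0],[[0,0.575,-0.1422],[-9,0,0],0],[[0,0.614,-0.152],[-9.1,0,0],0],[[0,0.65,-0.161],[-9.1,0,0],0],[[0,0.674,-0.1667],[-9.1,0,0],0],[[0,0.674,-0.1667],[-9.1,0,0],0],[[0,0.674,-0.1667],[-9.1,0,0],0]])

```text
clock: 39.98
tool_pos: [0.4881, -0.3226, 0.1676]
orientation: [-87.7, 89.6, 90.1]
force: [-0.4, 0.9, -0.9]
opening: 0.0239
```

```bash
python3 -c "
from h import *
go([.4895,-.3215,.0520],-2); print(ctrl.get_obs()['opening'])"
```

```text
shift [ 0.1156 -0.0004 -0.0014] turn [-0.18  0.01  0.36]
0.023895088631657433
```

Emit:
drive_tool(plan=[[[0.03,0,-0.001],[0,0,0],0],[[0.06,0,-0.001],[0,0,0],0],[[0.085,0,-0.001],[0,0,0],0],[[0.105,0,-0.001],[0,0,0],0],[[0.116,0,-0.001],[0,0,0],0],[[0.116,0,-0.001],[0,0,0],0],[[0.116,0,-0.001],[0,0,0],0.42],[[0.116,0,-0.001],[0,0,0],0.42],[[0.116,0,-0.001],[0,0,0],0.42],[[0.09,0,-0.001],[0,0,0],0.42],[[0.05,0,-0.001],[0,0,0],0.42],[[0.01,0,-0.001],[0,0,0],0.42],[[-0.03,0,-0.001],[0,0,0],0.42],[[-0.06,0,-0.001],[0,0,0],0.42],[[-0.06,0,-0.001],[0,0,0],0.42]])

```text
clock: 41.23
tool_pos: [0.4921, -0.3246, 0.2361]
orientation: [-173.1, 89.3, 4.7]
force: [2.0, -0.5, 0.0]
opening: 0.0367
```

```bash
python3 cap.py 1 2 3 4 5 6
python3 - <<'E'
from h import *
C={c:ctrl.get_calibration(c) for c in ('scene','top')}
O=[]
for c in C:
    im=ctrl.snapshot(c); cv2.imwrite(f'pics/l_{c}.png',im)
    r=ctrl.landmark_of(c,'lid_handle'); print(c,np.round(r[0]['pixel'],1),r[0]['confidence'],at_z(C[c],r[0]['pixel'],.028).round(4)); O.append((C[c],r[0]['pixel']))
    m=ctrl.cut_out(c,'lid_handle')[0]
    if c=='top': b=cv2.minAreaRect(np.argwhere(m['pixels'])[:,::-1].astype(np.float32)); print('rect',b,at_z(C[c],b[0],.017).round(4))
print(tri(O)); w=cv2.imread('pics/w4.png')
im=ctrl.snapshot('wrist')
t=cv2.imread('pics/l_top.png')
cv2.imwrite('pics/d.png',np.hstack([im,cv2.resize(t[150:330,60:300],(512//2*2-250,384))])[:,:770])
E
```

```text
[ 0.4921 -0.3246  0.2361] capproj [257.5 174.7]
1 0.89 blob [304.8 194.9] [294 185  23  21 373] [ 0.4646 -0.3816  0.056 ]
  mid [300.2 189.2] 0.59 [ 0.4647 -0.3796  0.03  ]
2 0.71 blob [203.7 193.6] [194 184  20  20 319] [ 0.4709 -0.258   0.056 ]
  mid [206.5 189. ] 0.97 [ 0.4695 -0.2569  0.03  ]
3 0.81 blob [254.4 177.9] [243 167  25  22 458] [ 0.4883 -0.3208  0.056 ]
  mid [254.1 173.5] 0.66 [ 0.488  -0.3201  0.03  ]
4 0.91 blob [202.4 163.9] [192 153  22  23 404] [ 0.5077 -0.2598  0.056 ]
  mid [205.3 161.5] 0.96 [ 0.5059 -0.2585  0.03  ]
5 0.73 blob [303.1 159.7] [293 150  22  21 357] [ 0.5082 -0.3792  0.056 ]
  mid [299.3 154.7] 0.65 [ 0.5102 -0.3783  0.03  ]
6 none
scene [260.1 201.9] 0.79 [ 0.5723 -0.0196  0.028 ]
top [275.8 200.8] 0.6 [ 0.5796 -0.0237  0.028 ]
rect ((274.2388000488281, 203.4940643310547), (86.9321060180664, 63.37000274658203), 1.301952600479126) [ 0.5748 -0.0202  0.017 ]
[ 0.57753654 -0.02444213  0.03440473]
```

View pics/d.png

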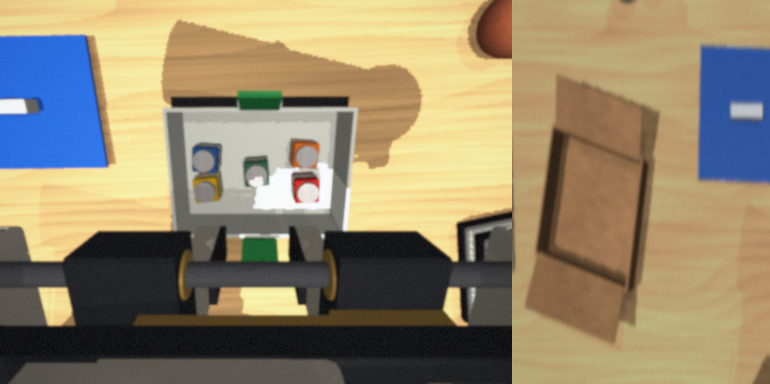

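All five tins stand in the tub: blue (205,157), orange (304,155), green (257,172), yellow (206,188) and red (306,188). The carton is empty with both flaps folded back. The lid has been knocked aside to about (0.575, -0.021). I go above it to look.

```bash
python3 -c "
from h import *
go([.570,-.022,.19],-1.5)"
```

```text
shift [ 0.0394 -0.3036 -0.0694] turn [-0.68  0.01  0.36]
```

Emit:
drive_tool(plan=[[[0,-0.03,-0.007],[0,0,0],0.5],[[0,-0.068,-0.0155],[0,0,0],1],[[0,-0.106,-0.024],[0,0,0],1],[[0,-0.144,-0.033],[0,0,0],1],[[0,-0.182,-0.042],[-0.6,0,0],1],[[0,-0.22,-0.05],[-0.6,0,0],1],[[0.01,-0.258,-0.059],[-0.6,0,0.3],1],[[0.025,-0.29,-0.066],[-0.6,0,0.3],1],[[0.039,-0.304,-0.069],[-0.6,0,0.3],1],[[0.039,-0.304,-0.069],[-0.6,0,0.3],1],[[0.039,-0.304,-0.069],[-0.6,0,0.3],1]])

```text
clock: 43.1
tool_pos: [0.5693, -0.0208, 0.1897]
orientation: [-12.4, 89.9, 166.1]
force: [0.2, -0.8, 0.6]
opening: 0.0876
```

```bash
cat > lid.py <<'E'
from h import *
w=ctrl.get_calibration('wrist'); ob=ctrl.get_obs(); im=ctrl.snapshot('wrist'); cv2.imwrite('pics/lid.png',im)
print(ob['tool_pos'].round(4),ob['orientation'].round(1),'proj handle-top',proj(w,[*ob['tool_pos'][:2],.039]).round(1))
r=ctrl.landmark_of('wrist','lid_handle'); print('net',np.round(r[0]['pixel'],1),r[0]['confidence'],at_z(w,r[0]['pixel'],.028).round(4))
hsv=cv2.cvtColor(im,cv2.COLOR_BGR2HSV); m=((hsv[...,1]<70)&(hsv[...,2]>150)).astype(np.uint8); m[225:]=0
n,l,st,ce=cv2.connectedComponentsWithStats(m)
for k in range(1,n):
    if st[k,4]>200: print('white',st[k],ce[k].round(1))
p=np.array(r[0]['pixel']).astype(int); k=np.bincount(l[p[1]-12:p[1]+12,p[0]-12:p[0]+12].ravel(),minlength=n); k[0]=0; k=k.argmax()
b=cv2.minAreaRect(np.argwhere(l==k)[:,::-1].astype(np.float32)); B=cv2.boxPoints(b); print('rect',b)
W=np.array([at_z(w,q,.039) for q in B]); print('centre@.039',W.mean(0).round(4)); 
e=[W[(i+1)%4]-W[i] for i in range(4)]; e=max(e,key=np.linalg.norm); e*=np.sign(e[1]); print('len',np.linalg.norm(e),'yaw',np.degrees(np.arctan2(-e[0],e[1])))
E
python3 lid.py
```

```text
[ 0.5693 -0.0208  0.1897] [-12.4  89.9 166.1] proj handle-top [257.3 178.8]
net [258.7 168.9] 0.75 [ 0.5779 -0.0226  0.028 ]
white [ 400    0  107   37 1873] [441.3  13.8]
white [160  97 146  49 214] [210.4 105. ]
white [226 165  65  14 894] [258.2 171.5]
white [ 455  183   57   42 1710] [486.  199.8]
rect ((258.0, 171.49998474121094), (63.99999237060547, 12.999998092651367), 0.0)
centre@.039 [ 0.5774 -0.0218  0.039 ]
len 0.07035766857342104 yaw -1.4781380270623627
```

View pics/lid.png

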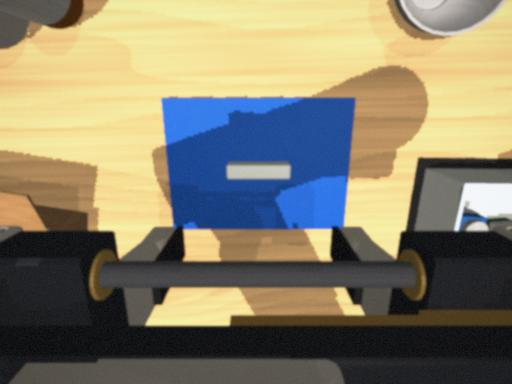

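The handle bar is at (258,171), 70.4 mm long as it must be, centre (0.577, -0.022), yaw -1.5°.

```bash
python3 -c "
from h import *
go([.577,-.0218,.023],-1.6)"
```

```text
shift [ 0.168  -0.0003 -0.0071] turn [ 0.02 -0.02  0.05]
```

Emit:
drive_tool(plan=[[[0.03,0,-0.007],[0,0,0],1],[[0.06,0,-0.007],[0,0,0],1],[[0.09,0,-0.007],[0,0,0],1],[[0.115,0,-0.007],[0,0,0],1],[[0.135,0,-0.007],[0,0,0],1],[[0.15,0,-0.007],[0,0,0],1],[[0.16,0,-0.007],[0,0,0],1],[[0.166,0,-0.007],[0,0,0],1],[[0.166,0,-0.007],[0,0,0],1],[[0.166,0,-0.007],[0,0,0],1]])

```text
clock: 44.03
tool_pos: [0.5775, -0.0224, 0.0258]
orientation: [-145.1, 89.9, 33.3]
force: [0.5, -0.1, 1.0]
opening: 0.0873
```

Emit:
drive_tool(plan=[[[0,0,0],[0,0,0],0.75],[[0,0,0],[0,0,0],0.5],[[0,0,0],[0,0,0],0.5],[[0,0,0],[0,0,0],0.5],[[0,0,0],[0,0,0],0.5],[[0,0,0],[0,0,0],0.5]])

```text
clock: 44.53
tool_pos: [0.578, -0.0222, 0.0266]
orientation: [-155.3, 89.8, 23.1]
force: [-1.5, 0.8, 6.6]
opening: 0.0698
```

Emit:
drive_tool(plan=[[[-0.01,0,0],[0,0,0],0.4],[[-0.03,0,0],[0,0,0],0.4],[[-0.06,0,0],[0,0,0],0.4],[[-0.09,0,0],[0,0,0],0.4],[[-0.12,0,0],[0,0,0],0.4],[[-0.14,0,0],[0,0,0],0.4],[[-0.15,0,0],[0,0,0],0.4],[[-0.15,0,0],[0,0,0],0.4],[[-0.15,0,0],[0,0,0],0.4]])

```text
clock: 45.28
tool_pos: [0.5771, -0.0223, 0.1761]
orientation: [-142.3, 89.8, 36.1]
force: [0.8, -0.3, -1.8]
opening: 0.0698
```

```bash
python3 lid.py; python3 -c "
from h import *
go([.4895,-.323,.175],-1.9)"
```

```text
[ 0.5771 -0.0223  0.1761] [-142.3   89.8   36.1] proj handle-top [257.5 182.5]
net [259.6 240.2] 0.68 [ 0.5047 -0.0227  0.028 ]
white [ 402    0  110   43 2390] [445.5  16.7]
white [ 68 107 129  69 235] [107.6 122.4]
white [ 464  194   48   31 1299] [489.8 209.1]
rect ((255.5, 191.5), (383.0, 511.0), 90.0)
centre@.039 [ 0.5235 -0.0181  0.039 ]
len 0.678445413947005 yaw -1.5024693200328287
shift [-0.0005  0.3028  0.0784] turn [0.29 0.03 0.05]
```

Emit:
drive_tool(plan=[[[0,0.02,0.005],[0,0,0],0.4],[[0,0.05,0.013],[0,0,0],0.4],[[0,0.085,0.022],[0,0,0],0.4],[[0,0.12,0.031],[0,0,0],0.4],[[0,0.155,0.04],[0.3,0,0],0.4],[[0,0.19,0.049],[0.3,0,0],0.4],[[0,0.225,0.058],[0.3,0,0],0.4],[[0,0.26,0.067],[0.3,0,0],0.4],[[0,0.285,0.074],[0.3,0,0],0.4],[[0,0.299,0.0775],[0.3,0,0],0.4],[[0,0.303,0.0784],[0.3,0,0],0.4],[[0,0.303,0.0784],[0.3,0,0],0.4],[[0,0.303,0.0784],[0.3,0,0],0.4]])

```text
clock: 46.47
tool_pos: [0.4891, -0.3228, 0.1732]
orientation: [-32.0, 89.8, 146.0]
force: [-0.3, 0.3, -0.8]
opening: 0.0699
```

```bash
python3 -c "
from h import *
print(ctrl.get_obs()['opening']);go([.4895,-.323,.115],-1.9)
a=ctrl.snapshot('wrist');s=ctrl.snapshot('scene')
cv2.imwrite('pics/e.png',np.hstack([a,cv2.resize(s[180:330,60:220],(0,0),fx=1.7,fy=2.56)[:384]]))
r=ctrl.landmark_of('wrist','lid_handle'); print(r[0]['pixel'])"
```

```text
0.06987188983085339
shift [ 0.0582  0.0003 -0.0006] turn [-0.04  0.14  0.09]
[255.9, 240.8]
```

View pics/e.png

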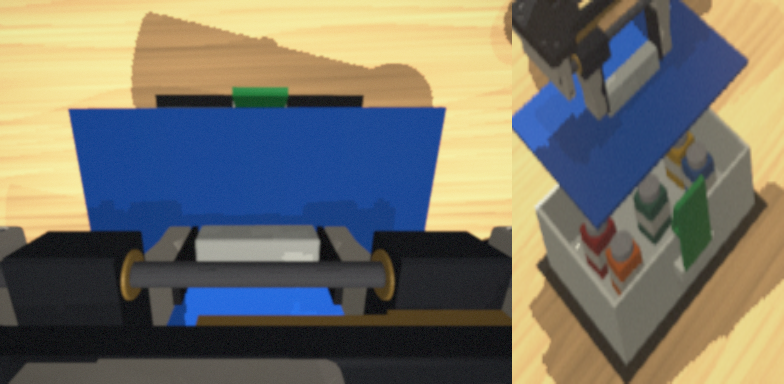

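The lid is held level. Its far edge midpoint is at (257.5,109), the clip's at (260.5,97) and the mat's at (259,100). I compare these in metres.

```bash
python3 -c "
from h import *
w=ctrl.get_calibration('wrist'); z=ctrl.get_obs()['tool_pos'][2]
print('clip top',at_z(w,(260.5,88),.114)); print('lid edge mid',at_z(w,(257.5,108.5),z+.0015-.011), 'ends',at_z(w,(70,109),z-.0095),at_z(w,(445,108),z-.0095)); print('mat',at_z(w,(155,96),.002),at_z(w,(363,96),.002)); print(ctrl.get_obs()['tool_pos'])
u=np.array([np.cos(np.radians(-1.9)),np.sin(np.radians(-1.9))]); print('expected clip xy at 92mm',np.array([.4895,-.323])+.092*u,'lid edge exp',np.array([.4891,-.3228])+.078*u)"
```

```text
clip top [ 0.57940701 -0.32731288  0.114     ]
lid edge mid [ 0.56613298 -0.3247433   0.1646892 ] ends [ 0.56923582 -0.22015382  0.1646892 ] [ 0.5630369  -0.42910475  0.1646892 ]
mat [ 0.58058265 -0.21400305  0.002     ] [ 0.57330825 -0.43941798  0.002     ]
[ 0.4898655  -0.32224337  0.1741892 ]
expected clip xy at 92mm [ 0.58144942 -0.32605028] lid edge exp [ 0.56705712 -0.3253861 ]
```

Emit:
drive_tool(plan=[[[0.015,0.002,-0.001],[0,0,0],0.4],[[0.03,0.002,-0.001],[0,0,0],0.4],[[0.042,0.002,-0.001],[0,0,0],0.4],[[0.052,0.002,-0.001],[0,0,0],0.4],[[0.058,0.002,-0.001],[0,0,0],0.4],[[0.062,0.002,-0.001],[0,0,0],0.4],[[0.065,0.002,-0.001],[0,0,0],0.4],[[0.065,0.002,-0.001],[0,0,0],0.4],[[0.065,0.002,-0.001],[0,0,0],0.4]])

```text
clock: 47.37
tool_pos: [0.491, -0.3242, 0.1096]
orientation: [-69.0, 89.9, 109.1]
force: [0.2, 0.0, -1.4]
opening: 0.0693
```

Emit:
drive_tool(plan=[[[0.002,0,0.0005],[0,0,0],0.4],[[0.004,0,0.0005],[0,0,0],0.4],[[0.006,0,0.0005],[0,0,0],0.4],[[0.008,0,0.0005],[0,0,0],0.4],[[0.01,0,0.0005],[0,0,0],0.4],[[0.01,0,0.0005],[0,0,0],0.4]])

```text
clock: 47.87
tool_pos: [0.4913, -0.3248, 0.1004]
orientation: [171.0, 89.9, -10.8]
force: [0.4, -0.9, 5.1]
opening: 0.0698
```

The lid is on the clips (5 N). I keep pressing slowly while guiding it by the handle.

Emit:
drive_tool(plan=[[[0.002,0,0.0005],[0,0,0],0.4],[[0.004,0,0.0005],[0,0,0],0.4],[[0.006,0,0.0005],[0,0,0],0.4],[[0.008,0,0.0005],[0,0,0],0.4],[[0.009,0,0.0005],[0,0,0],0.4],[[0.009,0,0.0005],[0,0,0],0.4]])

```text
clock: 48.37
tool_pos: [0.4935, -0.3256, 0.0928]
orientation: [162.6, 89.6, -19.2]
force: [5.1, -1.8, 5.4]
opening: 0.0696
```

Emit:
drive_tool(plan=[[[0.002,0,0.001],[0,0,0],0.4],[[0.004,0,0.002],[0,0,0],0.4],[[0.006,0,0.003],[0,0,0],0.4],[[0.008,0,0.003],[0,0,0],0.4],[[0.009,0,0.003],[0,0,0],0.4],[[0.009,0,0.003],[0,0,0],0.4]])

```text
clock: 48.87
tool_pos: [0.493, -0.3261, 0.0862]
orientation: [161.1, 89.3, -20.6]
force: [2.1, 4.1, 16.2]
opening: 0.0694
```

At the home height with the force rising (16 N). I release, back off and look.

Emit:
drive_tool(plan=[[[0,0,0],[0,0,0],1],[[0,0,0],[0,0,0],1],[[0,0,0],[0,0,0],1],[[0,0,0],[0,0,0],1],[[-0.03,0,0.003],[0,0,0],1],[[-0.07,0,0.003],[0,0,0],1],[[-0.1,0,0.003],[0,0,0],0.5],[[-0.12,0,0.003],[0,0,0],0],[[-0.12,0,0.003],[0,0,0],0],[[-0.12,0,0.003],[0,0,0],0]])

```text
clock: 49.7
tool_pos: [0.4888, -0.3256, 0.2069]
orientation: [162.8, 89.2, -18.9]
force: [-0.2, -0.1, -0.8]
opening: 0.0667
```

Run:
```python
from h import *
C={c:ctrl.get_calibration(c) for c in ('wrist','scene','top')}; I={c:ctrl.snapshot(c) for c in C}
O=[]
for c in C:
    r=ctrl.landmark_of(c,'lid_handle'); print(c,np.round(r[0]['pixel'],1),round(r[0]['confidence'],2),at_z(C[c],r[0]['pixel'],.088).round(4))
    if c!='top' or 1: O.append((C[c],r[0]['pixel']))
print('tri',tri(O),tri(O[:2]),ctrl.get_obs()['tool_pos'])
s=I['scene']; cv2.imwrite('pics/f.png',np.hstack([I['wrist'],cv2.resize(s[190:330,60:220],(280,384))]))
```

```text
wrist [255.3 184.7] 0.69 [ 0.4927 -0.3242  0.088 ]
scene [136.5 242.6] 0.89 [ 0.4889 -0.3246  0.088 ]Traceback (most recent call last):
  File "<stdin>", line 5, in <module>
IndexError: list index out of range
```

```bash
python3 -c "
from h import *
go([.491,-.3243,.105],-1.9); print(ctrl.get_obs()['opening'])"
```

```text
shift [ 0.0999 -0.0015 -0.0019] turn [ 0.2  -0.55 -0.19]
0.04253116564023039
```

Emit:
drive_tool(plan=[[[0.02,-0.0015,-0.002],[0,-0.5,-0.2],0],[[0.04,-0.0015,-0.002],[0,-0.5,-0.2],0],[[0.06,-0.0015,-0.002],[0,-0.5,-0.2],0],[[0.08,-0.0015,-0.002],[0,-0.5,-0.2],0],[[0.092,-0.0015,-0.002],[0,-0.5,-0.2],0],[[0.098,-0.0015,-0.002],[0,-0.5,-0.2],0],[[0.102,-0.0015,-0.002],[0,-0.5,-0.2],0],[[0.105,-0.0015,-0.002],[0,-0.5,-0.2],0],[[0.107,-0.0015,-0.002],[0,-0.5,-0.2],0],[[0.107,-0.0015,-0.002],[0,-0.5,-0.2],0]])

```text
clock: 50.83
tool_pos: [0.4913, -0.3244, 0.0993]
orientation: [161.9, 89.9, -19.8]
force: [-2.9, 0.9, 6.2]
opening: 0.0004
```

Emit:
drive_tool(plan=[[[0.001,0,0],[0,0,0],0],[[0.002,0,0],[0,0,0],0],[[0.003,0,0],[0,0,0],0],[[0.003,0,0],[0,0,0],0],[[0.003,0,0],[0,0,0],0]])

```text
clock: 51.25
tool_pos: [0.4921, -0.3247, 0.0992]
orientation: [155.8, 89.8, -25.9]
force: [-4.9, 5.4, 18.6]
opening: 0.0005
```

Emit:
drive_tool(plan=[[[-0.03,0,0],[0,0,0],0],[[-0.06,0,0],[0,0,0],0],[[-0.1,0,0],[0,0,0],0],[[-0.14,0,0],[0,0,0],0],[[-0.16,0,0],[0,0,0],0],[[-0.16,0,0],[0,0,0],0],[[-0.16,0,0],[0,0,0],0]])

```text
clock: 51.83
tool_pos: [0.4923, -0.3247, 0.2614]
orientation: [161.6, 89.5, -20.0]
force: [-0.3, -0.3, 0.0]
opening: 0.0006
```

Run:
```python
from h import *
C={c:ctrl.get_calibration(c) for c in ('wrist','scene')}; I={c:ctrl.snapshot(c) for c in C}
O=[]
for c in C:
    r=ctrl.landmark_of(c,'lid_handle')
    if r: print(c,np.round(r[0]['pixel'],1),round(r[0]['confidence'],2),at_z(C[c],r[0]['pixel'],.088).round(4)); O.append((C[c],r[0]['pixel']))
print('tri',tri(O),ctrl.get_obs()['tool_pos'])
s=I['scene']; cv2.imwrite('pics/f.png',np.hstack([I['wrist'][60:260,120:400],cv2.resize(s[190:330,60:220],(0,0),fx=3,fy=3)[:200*2]]) if 0 else np.vstack([cv2.resize(I['wrist'][70:240,130:390],(640,300)),cv2.resize(s[190:330,60:220],(640,300))]) if 0 else np.hstack([cv2.resize(I['wrist'][60:250,140:380],(400,317)),cv2.resize(s[200:327,70:230],(400,317))]))
```

```text
wrist [258.9 172.7] 0.91 [ 0.4955 -0.3271  0.088 ]
scene [137.1 242.8] 0.81 [ 0.4903 -0.3243  0.088 ]
tri [ 0.49669551 -0.32756862  0.09496102] [ 0.49088984 -0.32421393  0.2579548 ]
```

View pics/f.png

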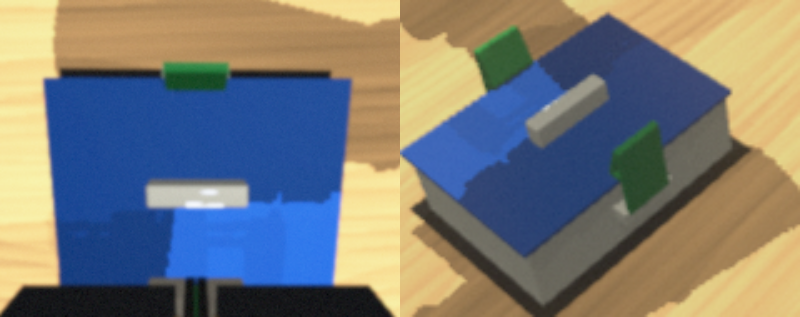

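The lid lies level on the rim with the far clip's nose over its edge. Both clips look upright. The handle top stayed at z 0.0992 under both 6 N and 18.6 N, so it is fully home. The gripper is clear, so I hand in.

```bash
python3 -c "
from h import *
print(ctrl.close_job())"
```

```text
the job is handed in; nothing more can be done
None
```

I swung both flaps fully back, moved the five tins that were present (red, yellow, green, blue and orange) into the tub, and put the lid on and pressed it home. The job was handed in at about 52 s of the 210 s allowed. It gives no verdict, so this rests on my own checks.

**Flaps and tins:**
- Before the lid went on, the wrist view showed all five tins upright in the tub.
- The top view showed an empty carton with both flaps folded outward.
- The first try at the blue tin missed: a finger came down on its cap with about 29 N. I re-centred and the second try worked.

**Lid:** It had been knocked aside during the run, so I measured its position again before gripping it.
- **Height:** the handle top was at 99.3 mm under 6 N and 99.2 mm under 18.6 N, against 99 mm for fully home.
- **Clips:** the last pictures showed the lid level, with the far clip's nose over its edge. The near clip could only be seen upright in the scene view. Neither clip's angle was measured.
- **Centring:** the scene camera put the handle within 1 mm of the tub's middle, but the wrist camera put it about 7 mm off. I trusted the scene figure because the plug has only about 3 mm of play, and both are within the 10 mm limit.

The bowl, oil bottle and mug were never approached, and the gripper was about 160 mm above the lid at the end. I did not re-measure the bowl, bottle and mug afterwards.

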